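# Lock the drying rail's nuts and hang the washed tumblers

## Robot

A 7-joint arm with a two-finger parallel gripper is mounted at the origin on the work surface. World frame = base frame: x ahead of the robot, y to its left, z up, the work surface at z = 0. Lengths are in m, angles in degrees, forces in N, time in s.
With the tool pointing down it reaches from about 0.425 to 0.925 m from the base axis. Payload 6.8 kg.
Tool frame: the origin (TCP) lies at the very end of the fingers, on their centre line; the grasp point (between the pads) lies 19 mm behind it (env.tcp_to_grasp is the distance from the TCP to the grasp point, in m); x points along the fingers, y is the direction in which the jaws open and shut, and the axes are right-handed (so a half turn about x gives the same grasp; the last joint's range is limited). The gripper opens to 88 mm and grips with 3 to 60 N. Pads are 20 mm wide; open, the fingers measure 115 mm over their backs; the gripper's body (75 mm by 178 mm) begins 61 mm behind the grasp point.
Start: joints at [-76.897, 27.33, 1.283, 89.118, -0.659, 63.558, -4.761], TCP at [0.223, 0.637, 0.223] pointing down, gripper open.
Joint ranges: [-169.35, 169.35], [-19.33, 120.38], [-80.79, 83.38], [13.8, 139.57], [-78.32, 258.32], [9.67, 109.79], [-169.56, 169.56]. Speed limits (degrees/s): [136.94, 136.94, 180, 180, 180, 180, 180].

## Interface

Orientations are given as [roll, pitch, yaw] about the fixed x, y, z axes, in that order (R = Rz(yaw) Ry(pitch) Rx(roll)).
In Python, from bench import read_state, imaging, env gives the robot as it stands.
- The arm moves only by the tool move_arm, never from a script. Its argument "plan" is a list of rows, each a list of 3 entries, a list of its own where there are three numbers: the opening in per cent of the stroke, from 0 (shut) to 100 (fully open), then the shift along the tool's x, y, z in m, then the turn about the tool's x in degrees. In form: [[jaw, [tx, ty, tz], spin], ...]. A call has exactly 10 rows; each row is the pose to reach, as a shift and turn from the pose commanded when the call began, along the tool's axes at that moment; what a row does not reach only later rows make up. A row lasts 1/8 s, in which the tool goes at most 62.5 mm and 10.7 degrees, less where a joint would pass 70% of its speed; a pose out of reach is approached as far as the arm can. A call with a gripper value outside its range is refused whole. The fingers move at their own pace and stop on an object; "squeeze" is the grip in N (left out, the last holds). Time passes only in rows, so rows that repeat a pose let the fingers close, or fill a call up. It gives the time, the measured TCP pose, the force and the opening at its end, in the units of the state.
- read_state(): the state, without advancing time (a new reading comes with each control period).
- imaging.camera(name): name is "scene" or "top" or "wrist"; returns the picture (400x640x3 uint8, red, green, blue); there is no depth.
- imaging.camera_info(name): a dict with "fx", "fy", "cx", "cy" (pixels), "k1" (the pictures are not rectified: a ray, as slopes to the right and down, at radius r is drawn at 1 + k1 r^2 times it, then the intrinsics apply), "pose" (4x4, takes a point from camera to world coordinates); the wrist camera has in their place "mount" (4x4, takes a point from camera to tool coordinates, whose origin is the TCP and whose axes are the tool frame's). Camera axes: x right, y up, looking along -z (the intrinsics and any distortion apply to the point x, -y, -z); pixel columns grow to the right and rows downward; lengths in m; the calibration is good to about 2 mm. A picture is of the moment at which its call begins: read the wrist's pose just before it. camera_info takes no time and is no camera call.
- env.close_job(): hands the job in, once; it reports no verdict.
The state is a dict: "clock": time; "q": joint angles; "joint_vel": joint speeds; "effort": joint torques, N m; "position": TCP position; "eef_rot": TCP orientation; "force": force on the tool from outside, world axes, zero at the start; "torque": the same for the moment, N m; "width": finger opening in m.
Only numpy, scipy, OpenCV 4.12 (cv2) and the standard library are available. Lean on these libraries where they do the work, as an engineer would, in place of code of your own. Each camera call takes 0.05 s, during which the arm holds its last target.

## Task

The peg rail has just been bolted back on the bench: run the thick upper nut on each of its two studs down onto the thin nut below and tighten it firmly, so that the pair is locked, without turning the thin nuts. Then put every washed tumbler lying on the bench upside down over a peg of its own, its rim flat on the rail, to dry. Leave the other things on the bench where they are.

Things in the scene. Friction and masses are not known exactly. Their poses are not given: they have to be found in the camera images.
- lock_left (a joint): turn (rad) of the thick nut on the left (+y) stud, against the thin nut; clockwise seen from above is positive and runs it down, 6 mm per 6.283 rad. Negative: that many rad still to go (starts at -6.3 to -2.6); 0: the two nuts touch, where it stops. Running friction 0.22 N m
- squeeze_left (a joint): how far (rad) the thick nut on the left stud has been forced on clockwise after touching the thin nut, as the threads give: 0 until a torque of 0.45 N m, then 1 N m per rad more (0.55 N m: 0.1; 0.75 N m: 0.3, the stop). It stays when let go. The nuts are firmly locked above 0.08 with the lock joint still at 0 (-0.1 or better)
- lock_left_top (a point): centre of the top of the thick steel hex nut on the left stud: 46 mm across flats, 53 across corners, 30 tall, z up. It turns with the nut; x is square to one pair of flats (others at 60 and 120 deg). 88 mm above the bench when the nuts touch, more by the gap before. The stud, 30 mm thick, stands through it to 112 mm above the bench
- thin_left (a joint): turn of the thin lower nut (46 mm across flats, 15 mm tall, its top 58 mm above the bench) on the left stud, rad from where it was set, clockwise positive. It sits tight on the rail (0.8 N m) and stays where it is
- lock_right (a joint): turn (rad) of the thick nut on the right (-y) stud, against the thin nut; clockwise seen from above is positive and runs it down, 6 mm per 6.283 rad. Negative: that many rad still to go (starts at -6.3 to -2.6); 0: the two nuts touch, where it stops. Running friction 0.22 N m
- squeeze_right (a joint): how far (rad) the thick nut on the right stud has been forced on clockwise after touching the thin nut, as the threads give: 0 until a torque of 0.45 N m, then 1 N m per rad more (0.55 N m: 0.1; 0.75 N m: 0.3, the stop). It stays when let go. The nuts are firmly locked above 0.08 with the lock joint still at 0 (-0.1 or better)
- lock_right_top (a point): centre of the top of the thick steel hex nut on the right stud: 46 mm across flats, 53 across corners, 30 tall, z up. It turns with the nut; x is square to one pair of flats (others at 60 and 120 deg). 88 mm above the bench when the nuts touch, more by the gap before. The stud, 30 mm thick, stands through it to 112 mm above the bench
- thin_right (a joint): turn of the thin lower nut (46 mm across flats, 15 mm tall, its top 58 mm above the bench) on the right stud, rad from where it was set, clockwise positive. It sits tight on the rail (0.8 N m) and stays where it is
- rail: the peg rail, a stainless plate 100 x 580 mm on two feet, fixed to the bench; origin at its centre on the bench, top face 40 mm above the bench; x points away from the robot square to the rail, y along the rail to the left, z up. The two studs stand at y = +248 and -248 mm, four pegs between them
- peg1 (a point): foot of upright peg 1, on the rail's top face at y = 168 mm of the rail; axes as the rail. The peg is a round-topped grey post 24 mm thick and 65 mm tall (its tip 105 mm above the bench)
- peg2 (a point): foot of upright peg 2, on the rail's top face at y = 56 mm of the rail; axes as the rail. The peg is a round-topped grey post 24 mm thick and 65 mm tall (its tip 105 mm above the bench)
- peg3 (a point): foot of upright peg 3, on the rail's top face at y = -56 mm of the rail; axes as the rail. The peg is a round-topped grey post 24 mm thick and 65 mm tall (its tip 105 mm above the bench)
- peg4 (a point): foot of upright peg 4, on the rail's top face at y = -168 mm of the rail; axes as the rail. The peg is a round-topped grey post 24 mm thick and 65 mm tall (its tip 105 mm above the bench)
- tumbler1: white square tumbler 1 with bevelled corners, 64 mm across flats (each 50 wide), 81 across corners, 100 long, wall 4, bottom 6 mm, about 0.11 kg; may be absent. It lies on a flat, mouth roughly towards the middle of the row. x points along it out of the mouth; origin half-way along, on the flat it first lies on, 32 mm off its centre line; z points from there to the centre line
- tumbler1_rim (a point): centre of tumbler 1's mouth, in the plane of its rim; axes as the tumbler
- tumbler2: white square tumbler 2 with bevelled corners, 64 mm across flats (each 50 wide), 81 across corners, 100 long, wall 4, bottom 6 mm, about 0.11 kg; may be absent. It lies on a flat, mouth roughly towards the middle of the row. x points along it out of the mouth; origin half-way along, on the flat it first lies on, 32 mm off its centre line; z points from there to the centre line
- tumbler2_rim (a point): centre of tumbler 2's mouth, in the plane of its rim; axes as the tumbler
- tumbler3: white square tumbler 3 with bevelled corners, 64 mm across flats (each 50 wide), 81 across corners, 100 long, wall 4, bottom 6 mm, about 0.11 kg; may be absent. It lies on a flat, mouth roughly towards the middle of the row. x points along it out of the mouth; origin half-way along, on the flat it first lies on, 32 mm off its centre line; z points from there to the centre line
- tumbler3_rim (a point): centre of tumbler 3's mouth, in the plane of its rim; axes as the tumbler
- tumbler4: white square tumbler 4 with bevelled corners, 64 mm across flats (each 50 wide), 81 across corners, 100 long, wall 4, bottom 6 mm, about 0.11 kg; may be absent. It lies on a flat, mouth roughly towards the middle of the row. x points along it out of the mouth; origin half-way along, on the flat it first lies on, 32 mm off its centre line; z points from there to the centre line
- tumbler4_rim (a point): centre of tumbler 4's mouth, in the plane of its rim; axes as the tumbler
- sponge: yellow and green washing-up sponge, 60 x 90 x 30 mm, on the bench near the tumblers; origin under its centre
- salt: grey jar with a steel cap, 60 mm thick, 100 mm tall, beyond the rail's right end; origin under its centre
- sauce: red bottle with a white cap, 62 mm thick, 180 mm tall, beyond the rail's left end; origin under its centre

How it is judged (in metres and radians):
On the way, in this order (a step that is already met when the one before it is completed fails the run):
1. both thick nuts are tightened against their thin nuts (value of joint each of lock_left, lock_right above -0.1 rad and value of joint each of squeeze_left, squeeze_right above 0.08 rad), for 0.2 s.
2. every tumbler stands upside down over a peg, rim on the rail (angle between each of tumbler1, tumbler2, tumbler3, tumbler4's own x axis and vertical above 3 rad and z of tumbler1_rim in the frame of rail between 0.034 and 0.046 m and (horizontal distance between tumbler1_rim and peg1 below 0.026 m or horizontal distance between tumbler1_rim and peg2 below 0.026 m or horizontal distance between tumbler1_rim and peg3 below 0.026 m or horizontal distance between tumbler1_rim and peg4 below 0.026 m) and z of tumbler2_rim in the frame of rail between 0.034 and 0.046 m and (horizontal distance between tumbler2_rim and peg1 below 0.026 m or horizontal distance between tumbler2_rim and peg2 below 0.026 m or horizontal distance between tumbler2_rim and peg3 below 0.026 m or horizontal distance between tumbler2_rim and peg4 below 0.026 m) and z of tumbler3_rim in the frame of rail between 0.034 and 0.046 m and (horizontal distance between tumbler3_rim and peg1 below 0.026 m or horizontal distance between tumbler3_rim and peg2 below 0.026 m or horizontal distance between tumbler3_rim and peg3 below 0.026 m or horizontal distance between tumbler3_rim and peg4 below 0.026 m) and z of tumbler4_rim in the frame of rail between 0.034 and 0.046 m and (horizontal distance between tumbler4_rim and peg1 below 0.026 m or horizontal distance between tumbler4_rim and peg2 below 0.026 m or horizontal distance between tumbler4_rim and peg3 below 0.026 m or horizontal distance between tumbler4_rim and peg4 below 0.026 m)), for 0.2 s.
At the end, for the whole second after the job is handed in: Both thick nuts are down on their thin nuts (lock joints above -0.1 rad) and pressed on them (squeeze joints above 0.08 rad), and every tumbler present is at rest upside down (axis within 8 deg of plumb), its rim centre within 26 mm of a peg's axis and within 6 mm of the rail's top face (all of step 1 and all of step 2 and linear speed of each of tumbler1, tumbler2, tumbler3, tumbler4 below 0.02 m/s); the robot touches nothing.
It fails at once if a thin nut is turned by more than 0.35 rad (20 deg) (value of joint any of thin_left, thin_right above 0.35 rad or value of joint any of thin_left, thin_right below -0.35 rad).
It fails at once if a bystander is moved by more than 60 mm (distance of any of sponge, salt, sauce from where it was at the start of the episode above 0.06 m).
Of tumbler1, tumbler2, tumbler3, tumbler4 only 2 to 4 are there at a start; the rules pass over those that are not, and their reading is None.
At some moment in a run one of tumbler1, tumbler2, tumbler3, tumbler4 may be knocked a few centimetres aside while the robot is not near it.
It also fails if it takes over 210 s, if anything falls off the work surface, if the arm or the gripper's body presses on something with over 40 N, if the wrist force passes 120 N, or if a joint passes its speed limit or range.

## Working session

There is one attempt and no reset: what is moved stays moved. The work goes in short steps, Python scripts to look and compute and a tool call to move; the robot and the scene stay as the last step left them, time stands still between calls to the robot, and variables do not carry over. Pictures are saved under pics/ and viewed, and the job is handed in when it is done.

Besides the shell and the picture viewer there is one more tool, called as name(argument=value, ...) on one line, values as JSON. move_arm: Moves the arm, as the interface text tells. Its arguments: {"type":"object","properties":{"plan":{"type":"array"},"squeeze":{"type":"number"}},"required":["plan"]}

```bash
ls; mkdir -p pics
python3 - <<'E'
from bench import read_state, imaging, env
import cv2
s=read_state(); print(s); print(env.tcp_to_grasp)
for n in ["scene","top","wrist"]:
    i=imaging.camera_info(n); print(n,i)
    im=imaging.camera(n); cv2.imwrite(f"pics/{n}0.png",im[:,:,::-1])
E
```

```text
pics
{'clock': 0.0, 'q': array([-76.89784906,  27.3752993 ,   1.27981816,  89.1770126 ,
        -0.65752563,  63.55708621,  -4.76067696]), 'joint_vel': array([ 0.09476736,  0.09016067,  0.10665435, -0.04353935,  0.08500958,
        0.09919063, -0.00869336]), 'effort': array([ 4.92118534e-05, -5.82858253e+01,  1.53455079e+00, -2.72603935e+01,
       -5.44543786e-02,  1.68535922e-02,  1.47342903e-04]), 'position': array([0.22287458, 0.63651782, 0.22169705]), 'eef_rot': array([ -85.10778731,   89.89794776, -104.40100999]), 'force': array([-0.03596822, -0.49131257, -0.03667566]), 'torque': array([ 0.0543561 , -0.02054775,  0.03055393]), 'width': 0.08749871202210302}
0.0187
scene {'fx': 430.99956042534814, 'fy': 430.99956042534814, 'cx': 313.75677319212656, 'cy': 200.32249408273682, 'k1': -0.004773943436130314, 'pose': array([[-0.70913223, -0.58563401,  0.3926376 ,  1.04984377],
       [ 0.70500868, -0.59661492,  0.38342327,  0.48045474],
       [ 0.00970774,  0.54871072,  0.83595592,  1.15338597],
       [ 0.        ,  0.        ,  0.        ,  1.        ]])}
top {'fx': 419.22872626667544, 'fy': 419.22872626667544, 'cx': 321.14651319597357, 'cy': 204.659516567757, 'k1': 0.00533585369944024, 'pose': array([[ 0.00270774,  0.99654733, -0.08298244,  0.43105043],
       [-0.99978068,  0.00442113,  0.02047079,  0.01329752],
       [ 0.02076698,  0.08290881,  0.99634074,  1.26984245],
       [ 0.        ,  0.        ,  0.        ,  1.        ]])}
wrist {'fx': 313.4269404627675, 'fy': 313.4269404627675, 'cx': 325.82128052238943, 'cy': 195.06430142212284, 'k1': -0.016346259605699135, 'mount': array([[ 1.98488485e-04,  2.57329216e-01, -9.66323773e-01,
        -1.61227041e-01],
       [ 9.99999640e-01,  7.46205413e-04,  4.04118038e-04,
        -9.77605534e-04],
       [ 8.25067408e-04, -9.66323506e-01, -2.57328975e-01,
        -7.08381232e-02],
       [ 0.00000000e+00,  0.00000000e+00,  0.00000000e+00,
         1.00000000e+00]])}
```

View pics/scene0.png

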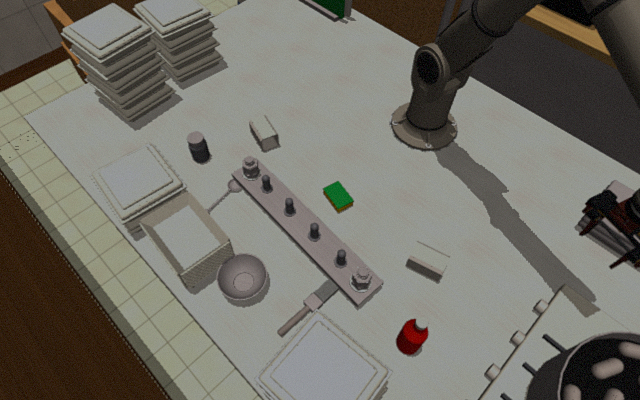

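View pics/top0.png

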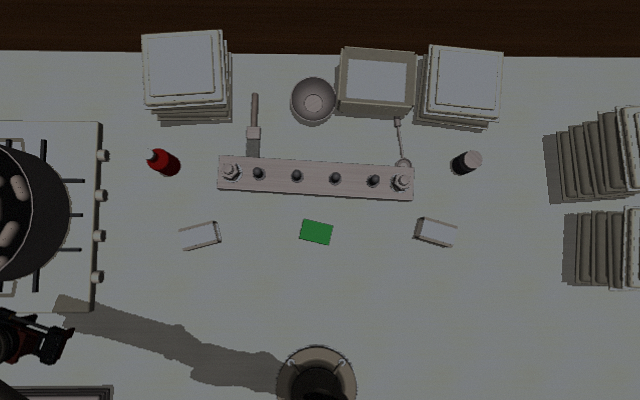

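View pics/wrist0.png

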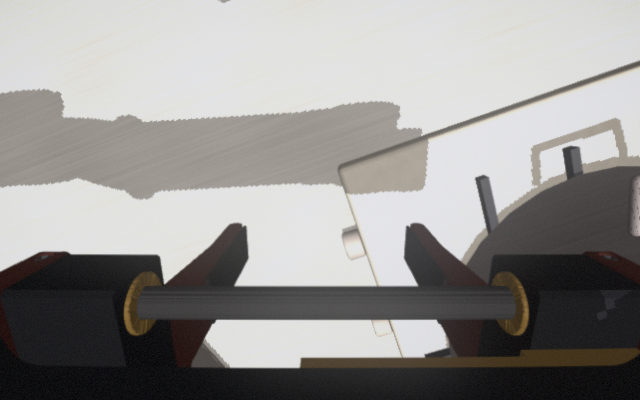

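```bash
cat > h.py <<'E'
import numpy as np, cv2
from bench import read_state, imaging, env
from scipy.spatial.transform import Rotation as R
def T_tool(s=None):
    s=s or read_state(); T=np.eye(4)
    T[:3,:3]=R.from_euler('xyz',s['eef_rot'],degrees=True).as_matrix(); T[:3,3]=s['position']; return T
def cam(n,s=None):
    i=imaging.camera_info(n); P=i['pose'] if n!='wrist' else T_tool(s)@i['mount']; return i,P
def proj(n,p,s=None):
    i,P=cam(n,s); p=np.atleast_2d(p); c=(p-P[:3,3])@P[:3,:3]
    x=c[:,0]/-c[:,2]; y=-c[:,1]/-c[:,2]; d=1+i['k1']*(x*x+y*y)
    return np.c_[i['fx']*x*d+i['cx'], i['fy']*y*d+i['cy']]
def ray(n,uv,s=None):
    i,P=cam(n,s); uv=np.atleast_2d(np.array(uv,float)); xd=(uv[:,0]-i['cx'])/i['fx']; yd=(uv[:,1]-i['cy'])/i['fy']
    x,y=xd.copy(),yd.copy()
    for _ in range(10):
        d=1+i['k1']*(x*x+y*y); x,y=xd/d,yd/d
    v=np.c_[x,-y,-np.ones_like(x)]@P[:3,:3].T
    return P[:3,3],v
def onz(n,uv,z,s=None):
    o,v=ray(n,uv,s); t=(z-o[2])/v[:,2]; return o+v*t[:,None]
def crop(im,x0,y0,x1,y1,k,name):
    c=im[y0:y1,x0:x1]; c=cv2.resize(c,None,fx=k,fy=k,interpolation=cv2.INTER_CUBIC)
    cv2.imwrite(name,c[:,:,::-1] )
E
python3 - <<'E'
import cv2
t=cv2.imread('pics/top0.png'); s=cv2.imread('pics/scene0.png')
k=lambda c,f:cv2.resize(c,None,fx=f,fy=f,interpolation=cv2.INTER_CUBIC)
cv2.imwrite('pics/a1.png',k(t[145:265,165:325],5)); cv2.imwrite('pics/a2.png',k(t[145:265,310:470],5))
E
```

```text
(no output)
```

View pics/a1.png

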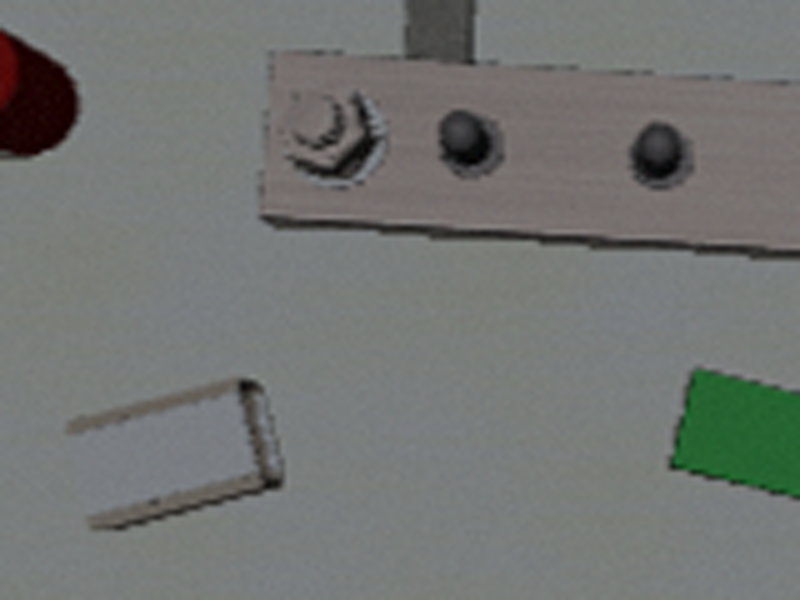

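View pics/a2.png

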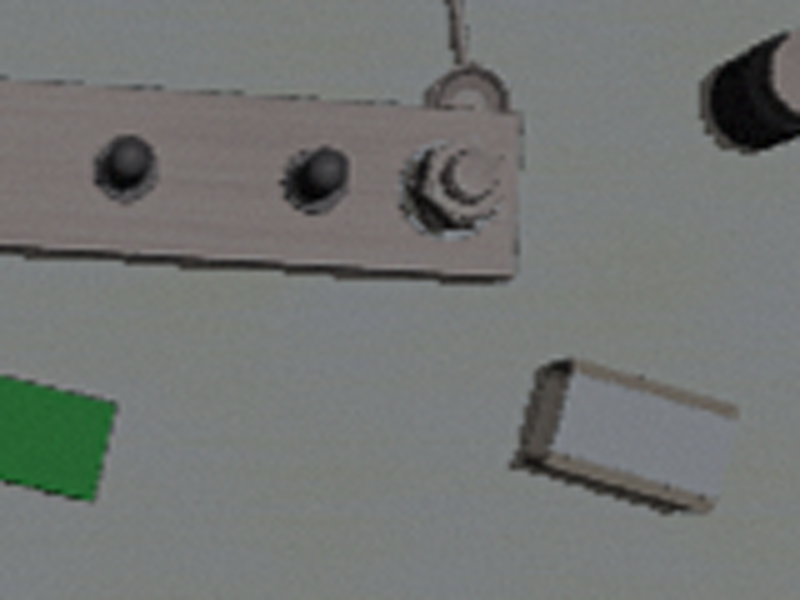

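Run:
```python
from h import *
c=np.array([[219.4,155.4],[217.4,187.8],[412.8,199.4],[414.4,167.6]])
p=onz('top',c,0.04); print(p)
m=np.array([[.05,.29],[-.05,.29],[-.05,-.29],[.05,-.29]])
ctr=p[:,:2].mean(0)
H=(p[:,:2]-ctr); a=np.arctan2(np.sum(m[:,0]*H[:,1]-m[:,1]*H[:,0]),np.sum(m*H)); print(ctr,np.degrees(a))
ca,sa=np.cos(a),np.sin(a); Rz=np.array([[ca,-sa],[sa,ca]])
print('res',H-m@Rz.T)
pts=[('L',0,.248,.112),('p1',0,.168,.105),('p2',0,.056,.105),('p3',0,-.056,.105),('p4',0,-.168,.105),('R',0,-.248,.112)]
for n,x,y,z in pts:
    w=np.r_[ctr+Rz@[x,y],z]; print(n,w.round(4),proj('top',w).round(1),proj('scene',w).round(1))
w=np.c_[ctr+m@Rz.T,[.04]*4]; print(proj('scene',w).round(1))
# tumblers: top flat z=.064
for name,uv in dict(L=[(178.8,231),(213,221),(220,242),(184,250)],R=[(425.5,217),(457,227),(453,246.5),(415,237)]).items():
    print(name,onz('top',np.array(uv),0.05).round(3))
T=T_tool(); print(T.round(3))
```

```text
[[ 0.67831695  0.28936881  0.04      ]
 [ 0.58183314  0.2930395   0.04      ]
 [ 0.55030735 -0.28329555  0.04      ]
 [ 0.64550133 -0.28954678  0.04      ]]
[0.61398969 0.0023915 ] -3.1815370251427297
res [[-0.00169061  0.00019928]
 [ 0.00167145 -0.00168   ]
 [ 0.00233553  0.00109099]
 [-0.00231637  0.00038973]]
L [0.6278 0.25   0.112 ] [[227.5 168.3]] [[362.3 271.9]]
p1 [0.6233 0.1701 0.105 ] [[256.7 170.5]] [[341.  252.3]]
p2 [0.6171 0.0583 0.105 ] [[296.6 172.9]] [[313.4 225.3]]
p3 [ 0.6109 -0.0535  0.105 ] [[336.5 175.3]] [[287.8 200.2]]
p4 [ 0.6047 -0.1653  0.105 ] [[376.2 177.7]] [[264.1 176.8]]
R [ 0.6002 -0.2452  0.112 ] [[405.1 179.1]] [[247.8 159.7]]
[[357.5 305.4]
 [383.2 282.1]
 [254.9 158.1]
 [230.  174.1]]
L [[0.455 0.399 0.05 ]
 [0.484 0.301 0.05 ]
 [0.423 0.28  0.05 ]
 [0.4   0.382 0.05 ]]
R [[ 0.498 -0.317  0.05 ]
 [ 0.469 -0.409  0.05 ]
 [ 0.412 -0.396  0.05 ]
 [ 0.439 -0.286  0.05 ]]
[[-0.     0.33   0.944  0.223]
 [-0.001  0.944 -0.33   0.637]
 [-1.    -0.001  0.     0.222]
 [ 0.     0.     0.     1.   ]]
```

Run:
```python
import cv2
s=cv2.imread('pics/scene0.png')
k=lambda c,f:cv2.resize(c,None,fx=f,fy=f,interpolation=cv2.INTER_CUBIC)
cv2.imwrite('pics/b1.png',k(s[110:210,225:345],6)); cv2.imwrite('pics/b2.png',k(s[200:320,300:460],5))
```

```text
(no output)
```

View pics/b1.png

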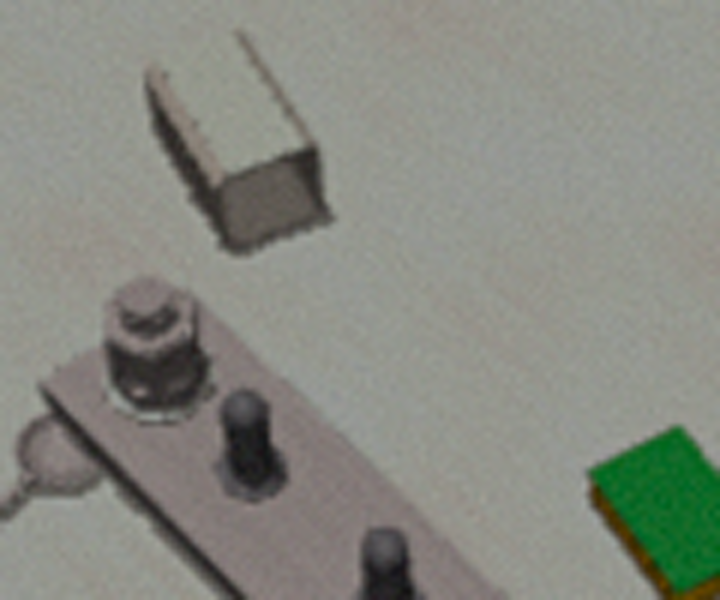

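View pics/b2.png

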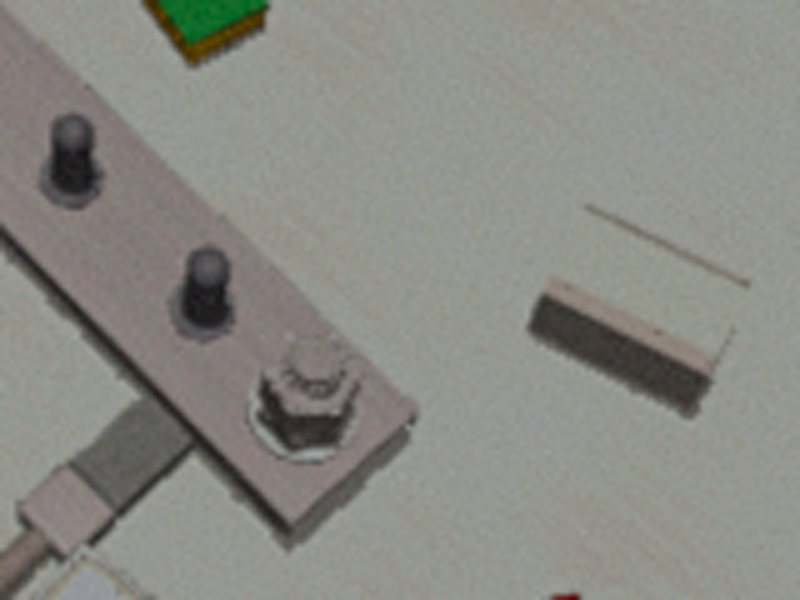

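move_arm(plan=[[100, [0, -0.025, 0.055], 0], [100, [0, -0.05, 0.11], 0], [100, [0, -0.075, 0.165], 0], [100, [0, -0.1, 0.22], 0], [100, [0, -0.125, 0.275], 0], [100, [0, -0.15, 0.33], 0], [100, [0, -0.175, 0.385], 0], [100, [0, -0.2, 0.44], 0], [100, [0, -0.22, 0.485], 0], [100, [0, -0.232, 0.51], 0]])

```text
clock: 1.4
position: [0.6296, 0.2462, 0.2223]
eef_rot: [-63.4, 89.9, -82.9]
force: [-0.4, 0.8, 0.1]
width: 0.0877
```

```bash
cat > look.py <<'E'
from h import *
import sys
s=read_state(); im=imaging.camera('wrist'); n=sys.argv[1]
cv2.imwrite(f'pics/{n}.png',im[:,:,::-1])
np.save(f'pics/{n}.npy',np.r_[s['position'],s['eef_rot']])
print(s['clock'],'q',s['q'].round(1),s['position'].round(4),s['eef_rot'].round(2),'F',s['force'].round(1),'M',s['torque'].round(2),s['width'])
T=T_tool(s); print('yaw of tool y',np.degrees(np.arctan2(T[1,1],T[0,1])).round(2))
E
python3 look.py w1
```

```text
1.4 q [-33.8  27.6  10.2  89.5  -5.2  63.4  48.1] [0.6296 0.2462 0.2223] [-63.43  89.92 -82.93] F [-0.4  0.8  0.1] M [-0.03  0.01 -0.03] 0.08774571590471958
yaw of tool y 70.49
```

View pics/w1.png

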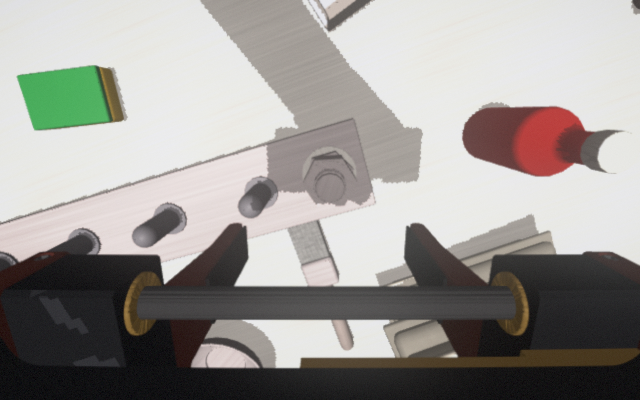

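Run:
```python
import cv2
s=cv2.imread('pics/w1.png')
c=cv2.resize(s[135:215,285:385],None,fx=7,fy=7,interpolation=cv2.INTER_CUBIC)
c=cv2.convertScaleAbs(c,alpha=1.3,beta=0)
cv2.imwrite('pics/w1c.png',c)
from h import *
v=np.load('pics/w1.npy');s=dict(position=v[:3],eef_rot=v[3:])
for n,p in dict(L=[.6278,.25,.112],p1=[.6233,.1701,.105],p2=[.6171,.0583,.105]).items(): print(n,proj('wrist',p,s))
```

```text
L [[330.53171191 190.17399584]]
p1 [[248.12880217 211.6966153 ]]
p2 [[139.42363198 242.70088195]]
```

View pics/w1c.png

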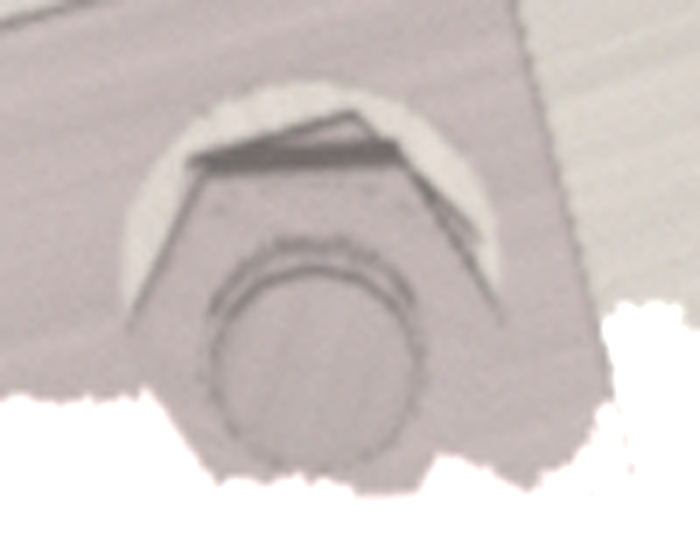

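```bash
cat > hexfit.py <<'E'
from h import *
from scipy.optimize import least_squares
def fit(n,stud,corners,off,k):
    v=np.load(f'pics/{n}.npy');s=dict(position=v[:3],eef_rot=v[3:])
    f=lambda l: np.array(l,float)/k+np.array(off)
    st=onz('wrist',f([stud]),.112,s)[0]; print('stud',st.round(4))
    w=onz('wrist',f(corners),.092,s)[:,:2]; 
    d=w-st[:2]; print('r',np.linalg.norm(d,axis=1).round(4)); a=np.degrees(np.arctan2(d[:,1],d[:,0])); print(a.round(1))
    m=np.degrees(np.angle(np.mean(np.exp(1j*np.radians(a*6)))))/6
    Y=np.degrees(np.arctan2(*T_tool(s)[[1,0],1])); 
    nrm=m+30+60*np.arange(-2,4)
    print('corner mod60',m,'tool y yaw',Y,'spin needed (cw+):',np.sort([(Y-x+90)%180-90 for x in nrm[:3]]).round(1))
E
python3 - <<'E'
from hexfit import *
fit('w1',(317,368),[(203,166),(400,157),(505,325),(128,328)],(285,135),7)
E
```

```text
stud [0.6255 0.2506 0.112 ]
r [0.0274 0.0266 0.0258 0.0255]
[-166.2  135.5   73.1 -111.3]
corner mod60 12.79261742440319 tool y yaw 70.49440797927164 spin needed (cw+): [-32.3  27.7  87.7]
```

move_arm(plan=[[100, [0, 0.003, -0.005], -10.5], [100, [0, 0.003, -0.005], -21], [100, [0, 0.003, -0.005], -31.5], [100, [0, 0.003, -0.005], -42], [100, [0.01, 0.003, -0.005], -52.5], [100, [0.02, 0.003, -0.005], -63], [100, [0.03, 0.003, -0.005], -73.5], [100, [0.04, 0.003, -0.005], -84], [100, [0.05, 0.003, -0.005], -92.3], [100, [0.05, 0.003, -0.005], -92.3]])

```text
clock: 2.7
position: [0.6229, 0.2543, 0.1716]
eef_rot: [118.4, 89.9, -168.7]
force: [0.1, -0.4, 0.1]
width: 0.0875
```

```bash
python3 look.py w2
python3 - <<'E'
import cv2
from h import *
v=np.load('pics/w2.npy');s=dict(position=v[:3],eef_rot=v[3:])
p=proj('wrist',[.6255,.2506,.112],s)[0]; print(p)
s=cv2.imread('pics/w2.png'); x,y=int(p[0]),int(p[1])
print(x-70,y-55)
cv2.imwrite('pics/w2c.png',cv2.resize(s[max(0,y-55):y+55,x-70:x+70],None,fx=5,fy=5,interpolation=cv2.INTER_CUBIC))
E
```

```text
2.7 q [-20.4  30.3 -10.1  91.5   5.9  58.9 130.7] [0.6229 0.2543 0.1716] [ 118.38   89.87 -168.66] F [ 0.1 -0.4  0.1] M [0.09 0.08 0.  ] 0.08751207036325533
yaw of tool y 162.96
[319.82143019 207.68770262]
249 152
```

View pics/w2c.png

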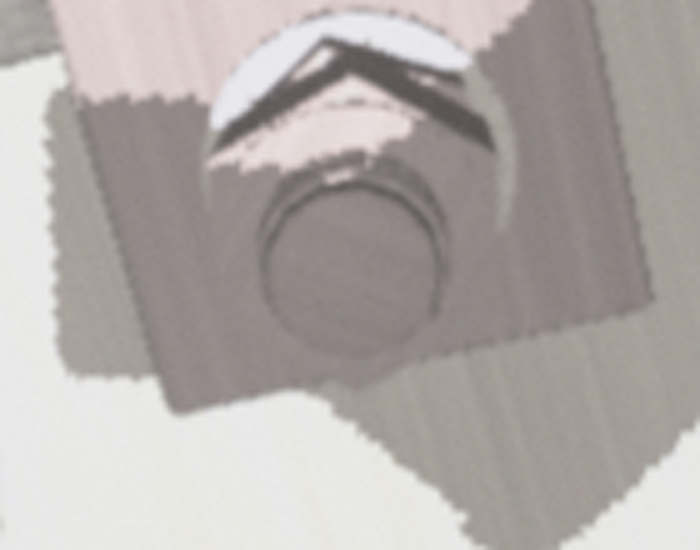

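Run:
```python
from hexfit import *
fit('w2',(352,270),[(215,150),(350,72),(492,150)],(249,152),5)
s=read_state(); print(s['joint_vel'].round(2), s['clock'],s['position'],s['eef_rot'])
```

```text
stud [0.6254 0.2493 0.112 ]
r [0.0258 0.0261 0.0257]
[ -49.1 -105.9 -165. ]
corner mod60 13.33024588965732 tool y yaw 162.96242574077183 spin needed (cw+): [-60.4  -0.4  59.6]
[-0.23 -0.57  0.53 -0.74 -0.09  0.04 -0.41] 2.75 [0.62335497 0.25440909 0.17231507] [ 109.12055968   89.93419133 -178.02263328]
```

move_arm(plan=[[100, [0.0, -0.0033, -0.0036], 0], [100, [0.03, -0.0033, -0.0036], 0], [100, [0.06, -0.0033, -0.0036], 0], [100, [0.085, -0.0033, -0.0036], 0], [100, [0.1, -0.0033, -0.0036], 0], [100, [0.105, -0.0033, -0.0036], 0], [0, [0.105, -0.0033, -0.0036], 0], [0, [0.105, -0.0033, -0.0036], 0], [0, [0.105, -0.0033, -0.0036], 0], [0, [0.105, -0.0033, -0.0036], 0]], squeeze=50)

```text
clock: 4.0
position: [0.6263, 0.2498, 0.0681]
eef_rot: [-46.5, 90.0, 26.5]
force: [-0.1, 0.0, -0.4]
width: 0.0517
```

```bash
python3 look.py w3
```

```text
4.0 q [-20.5  36.8  -9.4  95.4   7.5  48.3 130. ] [0.6263 0.2498 0.0681] [-46.5   89.96  26.5 ] F [-0.1  0.  -0.4] M [ 0.06  0.05 -0.04] 0.05173467870276198
yaw of tool y 163.0
```

View pics/w3.png

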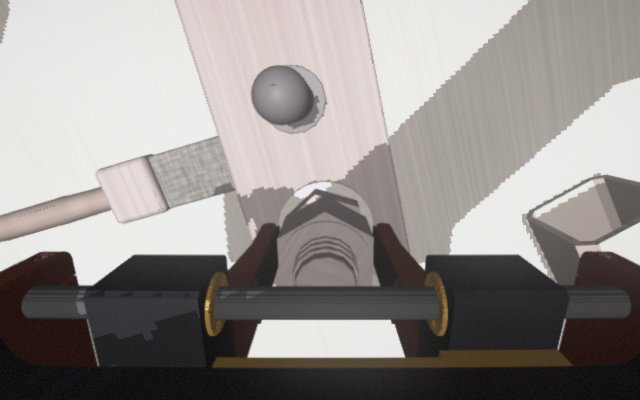

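move_arm(plan=[[0, [0, 0, 0], 0], [0, [0, 0, 0], 0], [0, [0.0002, 0, 0], 10], [0, [0.0003, 0, 0], 20], [0, [0.0005, 0, 0], 30], [0, [0.0007, 0, 0], 40], [0, [0.0008, 0, 0], 50], [0, [0.001, 0, 0], 60], [0, [0.0012, 0, 0], 70], [0, [0.0013, 0, 0], 80]], squeeze=50)

```text
clock: 5.3
position: [0.6259, 0.2509, 0.0667]
eef_rot: [99.1, 89.9, 91.8]
force: [-0.3, 0.8, 1.0]
width: 0.0458
```

```bash
python3 look.py w4
```

```text
5.3 q [-34.6  37.   10.8  96.5  -8.9  47.2  62.8] [0.6259 0.2509 0.0667] [99.07 89.92 91.82] F [-0.3  0.8  1. ] M [0.38 0.1  0.18] 0.045813358592692616
yaw of tool y 82.74
```

View pics/w4.png

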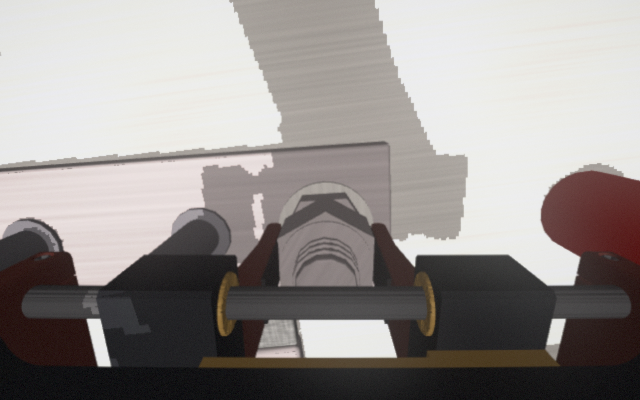

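move_arm(plan=[[0, [0.0001, 0, 0], 7], [0, [0.0002, 0, 0], 14], [0, [0.0003, 0, 0], 21], [0, [0.0004, 0, 0], 28], [0, [0.0005, 0, 0], 35], [0, [0.0006, 0, 0], 42], [0, [0.0007, 0, 0], 49], [0, [0.0008, 0, 0], 55], [0, [0.0009, 0, 0], 60], [0, [0.001, 0, 0], 60]], squeeze=30)

```text
clock: 6.6
position: [0.6265, 0.2516, 0.0657]
eef_rot: [124.1, 89.9, 57.3]
force: [1.9, 4.9, 1.2]
width: 0.0457
```

```bash
python3 look.py w5
python3 - <<'E'
import cv2
s=cv2.imread('pics/w5.png')
cv2.imwrite('pics/w5c.png',cv2.resize(s[160:260,250:400],None,fx=5,fy=5,interpolation=cv2.INTER_CUBIC))
E
```

```text
6.6 q [-45.   39.4  26.1  97.3 -22.   48.4  13.9] [0.6265 0.2516 0.0657] [124.12  89.86  57.31] F [1.9 4.9 1.2] M [ 1.01 -0.32 -0.17] 0.04571143927993722
yaw of tool y 23.19
```

View pics/w5c.png

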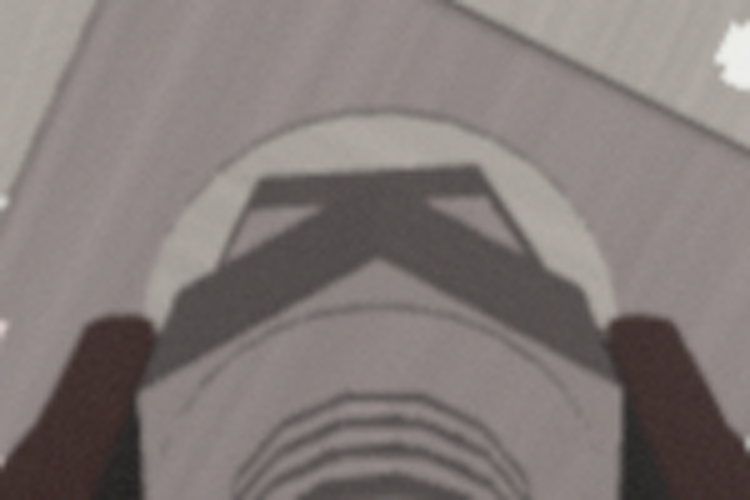

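move_arm(plan=[[0, [0.0001, 0, 0], 5], [0, [0.0002, 0, 0], 10], [0, [0.0003, 0, 0], 15], [0, [0.0004, 0, 0], 20], [0, [0.0005, 0, 0], 25], [0, [0.0006, 0, 0], 30], [0, [0.0006, 0, 0], 35], [0, [0.0007, 0, 0], 40], [0, [0.0007, 0, 0], 40], [0, [0.0007, 0, 0], 40]], squeeze=25)

```text
clock: 7.9
position: [0.6272, 0.2515, 0.0651]
eef_rot: [151.9, 89.8, 45.0]
force: [4.7, 5.9, 0.2]
width: 0.0457
```

```bash
python3 look.py w6
```

```text
7.9 q [-51.4  42.1  36.2  97.7 -31.1  50.3 -18.7] [0.6272 0.2515 0.0651] [151.86  89.8   45.04] F [4.7 5.9 0.2] M [ 1.18 -0.85 -0.16] 0.04566074442950717
yaw of tool y -16.81
```

move_arm(plan=[[0, [0.0001, 0.001, -0.002], 4], [0, [0.0002, 0.001, -0.002], 8], [0, [0.0003, 0.001, -0.002], 12], [0, [0.0004, 0.001, -0.002], 16], [0, [0.0005, 0.001, -0.002], 20], [0, [0.0005, 0.001, -0.002], 24], [0, [0.0005, 0.001, -0.002], 28], [0, [0.0006, 0.001, -0.002], 32], [0, [0.0006, 0.001, -0.002], 36], [0, [0.0007, 0.001, -0.002], 40]], squeeze=25)

```text
clock: 9.2
position: [0.6279, 0.2512, 0.0643]
eef_rot: [-138.1, 90.0, 75.0]
force: [0.5, 2.0, 4.5]
width: 0.0457
```

```bash
python3 look.py w7
```

```text
9.2 q [-57.   46.1  46.1  97.9 -40.   53.8 -51.8] [0.6279 0.2512 0.0643] [-138.09   89.99   74.96] F [0.5 2.  4.5] M [0.31 0.   0.23] 0.04572019565693152
yaw of tool y -56.94
```

move_arm(plan=[[0, [0.0001, 0, 0], 4], [0, [0.0002, 0, 0], 8], [0, [0.0003, 0, 0], 12], [0, [0.0004, 0, 0], 16], [0, [0.0005, 0, 0], 20], [0, [0.0005, 0, 0], 24], [0, [0.0005, 0, 0], 28], [0, [0.0006, 0, 0], 32], [0, [0.0006, 0, 0], 36], [0, [0.0007, 0, 0], 40]], squeeze=25)

```text
clock: 10.5
position: [0.6295, 0.2504, 0.0644]
eef_rot: [164.8, 89.8, -22.0]
force: [6.2, -0.7, 2.8]
width: 0.0503
```

```bash
python3 look.py w8
```

```text
10.5 q [-61.5  50.8  55.1  98.1 -48.4  57.9 -85.3] [0.6295 0.2504 0.0644] [164.79  89.78 -21.99] F [ 6.2 -0.7  2.8] M [-0.17 -1.19  1.47] 0.05030794284089377
yaw of tool y -96.78
```

View pics/w8.png

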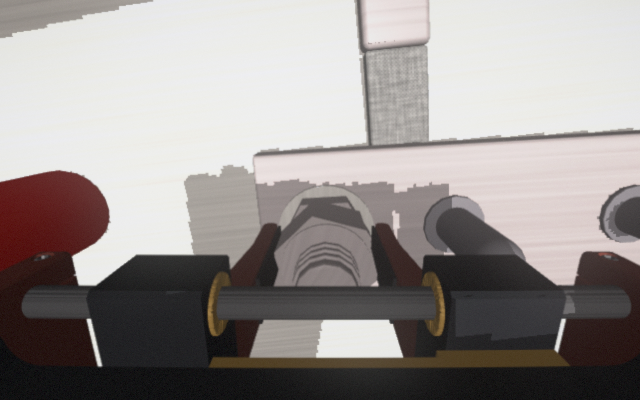

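move_arm(plan=[[100, [0, 0, 0], 0], [100, [0, 0, 0], 0], [100, [0, 0, 0], 0], [100, [0, 0, 0], 0], [100, [-0.02, 0, 0], 0], [100, [-0.06, 0, 0], 0], [100, [-0.1, 0, 0], 0], [100, [-0.11, 0, 0], 0], [100, [-0.11, 0, 0], 0], [100, [-0.11, 0, 0], 0]], squeeze=25)

```text
clock: 11.8
position: [0.6268, 0.2514, 0.1719]
eef_rot: [18.8, 89.9, -168.1]
force: [-0.0, 0.2, -0.9]
width: 0.0877
```

```bash
python3 look.py w9;  python3 - <<'E'
from h import *
v=np.load('pics/w9.npy');s=dict(position=v[:3],eef_rot=v[3:])
p=proj('wrist',[.627,.251,.088],s)[0]
s=cv2.imread('pics/w9.png'); x,y=int(p[0]),int(p[1]); print(x-70,y-55)
cv2.imwrite('pics/w9c.png',cv2.resize(s[max(0,y-55):y+55,x-70:x+70],None,fx=5,fy=5,interpolation=cv2.INTER_CUBIC))
E
```

```text
11.8 q [-64.6  44.7  61.4  94.4 -42.   67.2 -89.7] [0.6268 0.2514 0.1719] [  18.84   89.88 -168.15] F [-0.   0.2 -0.9] M [ 0.01  0.15 -0.03] 0.08767739635095999
yaw of tool y -96.99
255 144
```

View pics/w9c.png

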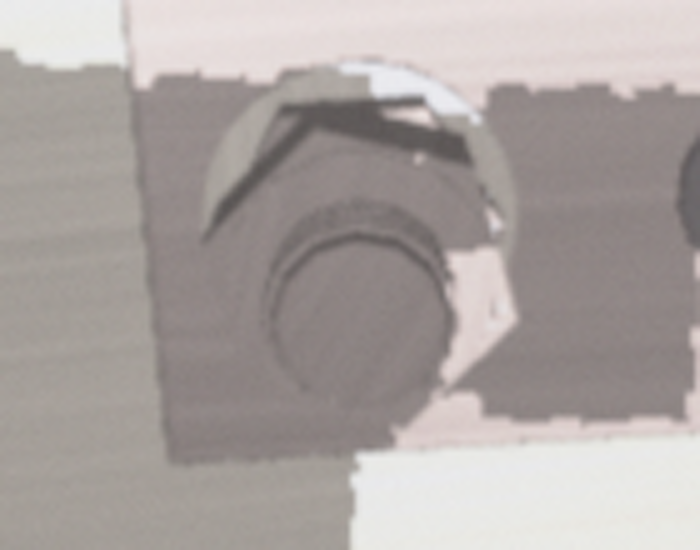

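Run:
```python
from hexfit import *
fit('w9',(362,322),[(205,238),(312,124),(470,162),(515,320)],(255,144),5)
def thin(n,c,off,k,st):
    v=np.load(f'pics/{n}.npy');s=dict(position=v[:3],eef_rot=v[3:])
    w=onz('wrist',np.array(c,float)/k+off,.058,s)[:,:2]-st; print(n,np.linalg.norm(w,axis=1).round(4),np.degrees(np.arctan2(w[:,1],w[:,0])).round(1)%60)
st=np.array([.6255,.25])
thin('w1',[(350,112),(485,240)],(285,135),7,np.array([.6255,.2506])); thin('w2',[(325,38),(460,80)],(249,152),5,np.array([.6254,.2493])); thin('w9',[(280,105),(425,98)],(255,144),5,np.array([.6272,.2510]))
```

```text
stud [0.6265 0.2494 0.112 ]
r [0.026  0.0271 0.0262 0.0255]
[  65.8    9.5  -47.5 -110.6]
corner mod60 9.304206977979687 tool y yaw -96.9868531224762 spin needed (cw+): [-76.3 -16.3  43.7]
w1 [0.0254 0.0283] [23.6 20.9]
w2 [0.0251 0.025 ] [25.6 25.6]
w9 [0.0261 0.0274] [21.9 24.4]
```

move_arm(plan=[[100, [-0.02, 0.02, -0.002], -10], [100, [-0.04, 0.07, -0.005], -20], [100, [-0.05, 0.13, -0.01], -30], [100, [-0.05, 0.19, -0.015], -40], [100, [-0.05, 0.25, -0.018], -50], [100, [-0.05, 0.31, -0.022], -60], [100, [-0.05, 0.37, -0.026], -70], [100, [-0.05, 0.43, -0.03], -80], [100, [-0.05, 0.48, -0.032], -90], [100, [-0.05, 0.496, -0.0327], -100]])

```text
clock: 13.1
position: [0.5976, -0.2495, 0.2224]
eef_rot: [-58.9, 89.9, -145.9]
force: [-0.2, 0.2, -0.4]
width: 0.0881
```

```bash
python3 look.py w10
```

```text
13.1 q [-10.4  29.   39.3  95.  -20.   63.3  37.5] [ 0.5976 -0.2495  0.2224] [ -58.9    89.86 -145.9 ] F [-0.2  0.2 -0.4] M [-0.03  0.04 -0.  ] 0.08814368527098336
yaw of tool y 3.0
```

View pics/w10.png

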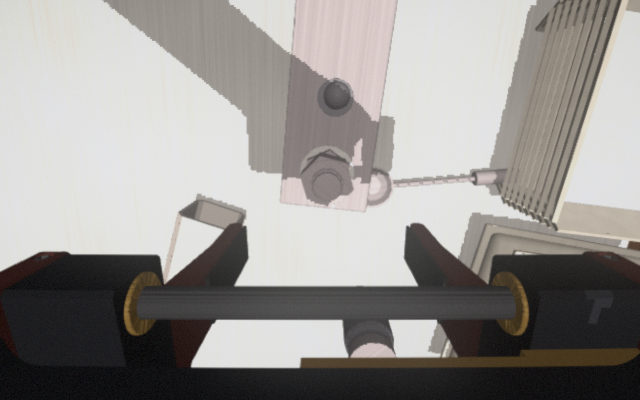

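Run:
```python
from h import *
s=cv2.imread('pics/w10.png'); 
cv2.imwrite('pics/w10c.png',cv2.resize(s[135:225,275:385],None,fx=7,fy=7,interpolation=cv2.INTER_CUBIC))
```

```text
(no output)
```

View pics/w10c.png

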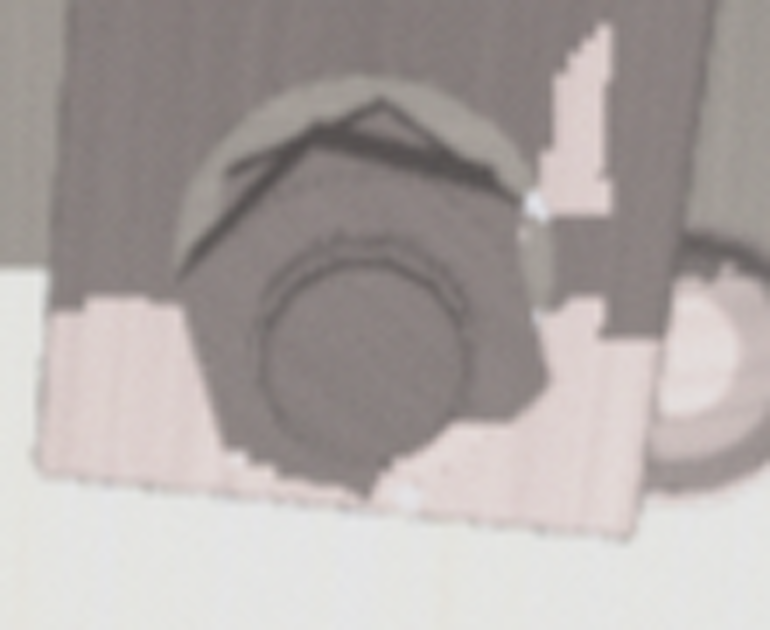

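Run:
```python
from hexfit import *
fit('w10',(365,365),[(312,145),(518,200),(548,378),(180,278),(225,452)],(275,135),7)
print(read_state()['position'])
```

```text
stud [ 0.5972 -0.2452  0.112 ]
r [0.0263 0.0272 0.0259 0.026  0.0258]
[ 108.5   44.1  -11.9  166.7 -135.3]
corner mod60 -13.56714534332849 tool y yaw 3.0009814069184366 spin needed (cw+): [-73.4 -13.4  46.6]
[ 0.5973195  -0.25043349  0.22256712]
```

move_arm(plan=[[100, [0, 0, 0], -10.6], [100, [0, 0, 0], -21.2], [100, [0, 0, 0], -31.8], [100, [0, 0, 0], -42.4], [100, [0.01, 0, 0], -53], [100, [0.02, 0, 0], -63.6], [100, [0.03, 0, 0], -73], [100, [0.04, 0, 0], -82], [100, [0.05, 0, 0], -92], [100, [0.05, 0, 0], -100]])

```text
clock: 14.4
position: [0.5988, -0.2434, 0.1711]
eef_rot: [142.2, 89.8, 155.4]
force: [0.0, -0.9, 0.1]
width: 0.0878
```

move_arm(plan=[[100, [0, 0, 0], -10], [100, [0, 0, 0], -20], [100, [0, 0, 0], -30], [100, [0, 0, 0], -33.4], [100, [0, 0, 0], -33.4], [100, [0, 0, 0], -33.4], [100, [0, 0, 0], -33.4], [100, [0, 0, 0], -33.4], [100, [0, 0, 0], -33.4], [100, [0, 0, 0], -33.4]])

```text
clock: 15.65
position: [0.5997, -0.245, 0.1732]
eef_rot: [9.0, 90.0, 55.3]
force: [0.6, -1.0, 0.1]
width: 0.0881
```

```bash
python3 look.py w11;  python3 - <<'E'
from h import *
v=np.load('pics/w11.npy');s=dict(position=v[:3],eef_rot=v[3:])
p=proj('wrist',[.5972,-.2452,.1],s)[0]
s=cv2.imread('pics/w11.png'); x,y=int(p[0]),int(p[1]); print(x-70,y-55)
cv2.imwrite('pics/w11c.png',cv2.resize(s[max(0,y-55):y+55,x-70:x+70],None,fx=5,fy=5,interpolation=cv2.INTER_CUBIC))
E
```

```text
15.65 q [ 11.8  27.5   6.8  96.2  -3.8  56.5 156.3] [ 0.5997 -0.245   0.1732] [ 8.95 90.   55.35] F [ 0.6 -1.   0.1] M [ 0.07 -0.02  0.01] 0.08811231885629867
yaw of tool y 136.39
257 148
```

View pics/w11c.png

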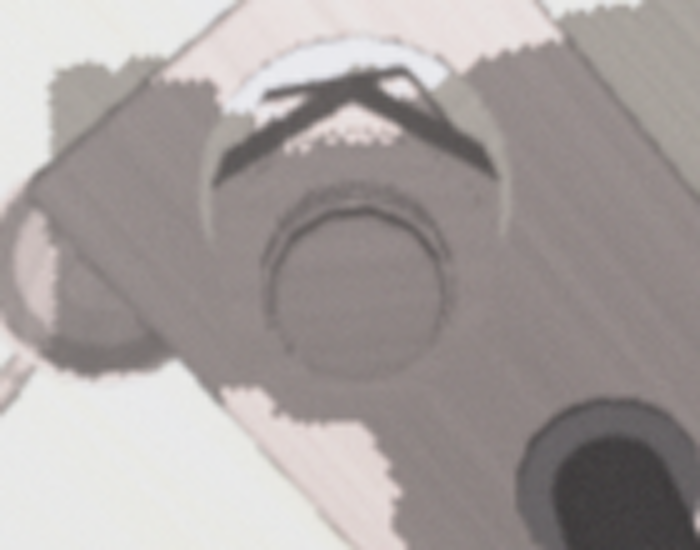

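Run:
```python
from hexfit import *
fit('w11',(358,293),[(215,182),(352,95),(497,178)],(257,148),5)
def thin(n,c,off,k,st):
    v=np.load(f'pics/{n}.npy');s=dict(position=v[:3],eef_rot=v[3:])
    w=onz('wrist',np.array(c,float)/k+off,.058,s)[:,:2]-st; print(n,np.linalg.norm(w,axis=1).round(4),np.degrees(np.arctan2(w[:,1],w[:,0])).round(1)%60)
thin('w10',[(225,172),(383,98)],(275,135),7,np.array([.5972,-.2452]))
thin('w11',[(265,97),(407,68)],(257,148),5,np.array([.5985,-.2452]))
```

```text
stud [ 0.5958 -0.2458  0.112 ]
r [0.0257 0.0263 0.0257]
[ -72.2 -131.8  166.6]
corner mod60 -12.496363616437622 tool y yaw 136.3931544482305 spin needed (cw+): [-61.1  -1.1  58.9]
w10 [0.0269 0.0298] [19.5 25.3]
w11 [0.0267 0.0295] [19.7 25.2]
```

move_arm(plan=[[100, [0.03, 0.0017, -0.0022], 0], [100, [0.06, 0.0017, -0.0022], 0], [100, [0.09, 0.0017, -0.0022], 0], [100, [0.103, 0.0017, -0.0022], -0.5], [100, [0.106, 0.0017, -0.0022], -0.5], [0, [0.106, 0.0017, -0.0022], -0.5], [0, [0.106, 0.0017, -0.0022], -0.5], [0, [0.106, 0.0017, -0.0022], -0.5], [0, [0.106, 0.0017, -0.0022], -0.5], [0, [0.106, 0.0017, -0.0022], -0.5]], squeeze=25)

```text
clock: 16.95
position: [0.597, -0.2455, 0.0675]
eef_rot: [-73.3, 90.0, -26.4]
force: [1.3, -0.4, 2.2]
width: 0.0459
```

move_arm(plan=[[0, [0, 0, 0], 0], [0, [0.0001, 0, 0], 8], [0, [0.0003, 0, 0], 18], [0, [0.0005, 0, 0], 28], [0, [0.0006, 0, 0], 38], [0, [0.0008, 0, 0], 48], [0, [0.001, 0, 0], 58], [0, [0.0011, 0, 0], 68], [0, [0.0013, 0, 0], 78], [0, [0.0015, 0, 0], 88]], squeeze=20)

```text
clock: 18.2
position: [0.597, -0.2439, 0.066]
eef_rot: [146.2, 89.9, 104.9]
force: [-1.8, 4.3, 4.1]
width: 0.0459
```

```bash
python3 look.py w12
```

```text
18.2 q [ -3.3  37.5  28.4 101.7 -23.6  46.8  85.2] [ 0.597  -0.2439  0.066 ] [146.24  89.87 104.9 ] F [-1.8  4.3  4.1] M [0.72 0.37 0.23] 0.045909311096897554
yaw of tool y 48.66
```

View pics/w12.png

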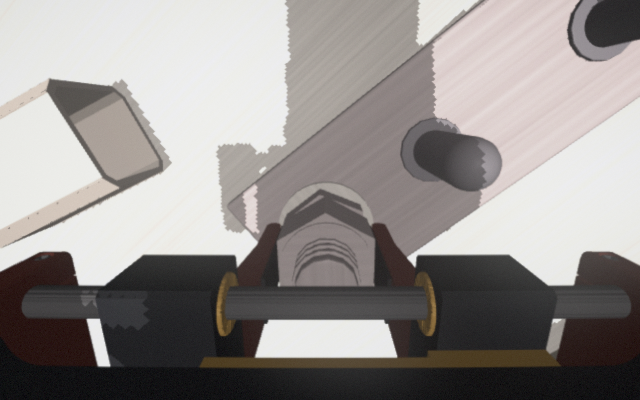

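move_arm(plan=[[0, [0.0001, 0.001, -0.0014], 6], [0, [0.0002, 0.001, -0.0014], 12], [0, [0.0003, 0.001, -0.0014], 18], [0, [0.0004, 0.001, -0.0014], 24], [0, [0.0005, 0.001, -0.0014], 30], [0, [0.0006, 0.001, -0.0014], 36], [0, [0.0007, 0.001, -0.0014], 42], [0, [0.0008, 0.001, -0.0014], 48], [0, [0.0009, 0.001, -0.0014], 53], [0, [0.001, 0.001, -0.0014], 57]], squeeze=12)

```text
clock: 19.5
position: [0.5979, -0.2435, 0.065]
eef_rot: [85.3, 89.9, -12.9]
force: [2.6, -0.9, -0.0]
width: 0.0461
```

```bash
python3 look.py w13
```

```text
19.5 q [-12.6  42.1  42.9 102.4 -36.5  50.1  39.1] [ 0.5979 -0.2435  0.065 ] [ 85.26  89.88 -12.9 ] F [ 2.6 -0.9 -0. ] M [-0.12 -0.46  0.24] 0.04605249032653714
yaw of tool y -8.15
```

move_arm(plan=[[0, [0.0, 0, 0], 3], [0, [0.0001, 0, 0], 6], [0, [0.0001, 0, 0], 9], [0, [0.0002, 0, 0], 12], [0, [0.0002, 0, 0], 15], [0, [0.0003, 0, 0], 18], [0, [0.0003, 0, 0], 21], [0, [0.0004, 0, 0], 24], [0, [0.0005, 0, 0], 27], [0, [0.0005, 0, 0], 30]], squeeze=12)

```text
clock: 20.8
position: [0.5984, -0.2437, 0.0646]
eef_rot: [109.1, 89.8, -18.9]
force: [4.3, -1.1, -0.7]
width: 0.0462
```

```bash
python3 look.py w14
```

```text
20.8 q [-16.6  45.5  50.  102.7 -43.2  52.9  14.7] [ 0.5984 -0.2437  0.0646] [109.13  89.82 -18.92] F [ 4.3 -1.1 -0.7] M [-0.28 -0.86  0.24] 0.04621633118381871
yaw of tool y -38.05
```

move_arm(plan=[[0, [0.0, 0.001, -0.001], 3], [0, [0.0001, 0.001, -0.001], 6], [0, [0.0001, 0.001, -0.001], 9], [0, [0.0002, 0.001, -0.001], 12], [0, [0.0002, 0.001, -0.001], 15], [0, [0.0003, 0.001, -0.001], 18], [0, [0.0003, 0.001, -0.001], 21], [0, [0.0004, 0.001, -0.001], 24], [0, [0.0005, 0.001, -0.001], 27], [0, [0.0005, 0.001, -0.001], 30]], squeeze=12)

```text
clock: 22.1
position: [0.5988, -0.2441, 0.0641]
eef_rot: [118.5, 89.9, -39.6]
force: [3.1, -2.0, 0.4]
width: 0.0465
```

```bash
python3 look.py w15
```

```text
22.1 q [-20.   49.4  56.8 102.8 -49.5  56.6 -10.5] [ 0.5988 -0.2441  0.0641] [118.48  89.89 -39.59] F [ 3.1 -2.   0.4] M [-0.44 -0.5   0.23] 0.04647269336527666
yaw of tool y -68.06
```

move_arm(plan=[[0, [0.0, 0, 0], 3], [0, [0.0001, 0, 0], 6], [0, [0.0001, 0, 0], 9], [0, [0.0002, 0, 0], 12], [0, [0.0002, 0, 0], 15], [0, [0.0003, 0, 0], 18], [0, [0.0003, 0, 0], 21], [0, [0.0004, 0, 0], 24], [0, [0.0005, 0, 0], 27], [0, [0.0005, 0, 0], 30]], squeeze=14)

```text
clock: 23.4
position: [0.5988, -0.2446, 0.0636]
eef_rot: [137.4, 89.8, -50.7]
force: [2.7, -3.9, -1.0]
width: 0.0459
```

```bash
python3 look.py w16
```

```text
23.4 q [-22.5  53.6  62.8 102.9 -55.3  60.5 -36.1] [ 0.5988 -0.2446  0.0636] [137.37  89.84 -50.69] F [ 2.7 -3.9 -1. ] M [-0.8  -0.59  0.24] 0.045866853197288865
yaw of tool y -98.06
```

move_arm(plan=[[0, [0.0, 0, 0], 3], [0, [0.0001, 0, 0], 6], [0, [0.0001, 0, 0], 9], [0, [0.0002, 0, 0], 12], [0, [0.0002, 0, 0], 15], [0, [0.0003, 0, 0], 18], [0, [0.0003, 0, 0], 21], [0, [0.0004, 0, 0], 24], [0, [0.0005, 0, 0], 27], [0, [0.0005, 0, 0], 30]], squeeze=14)

```text
clock: 24.7
position: [0.5986, -0.2451, 0.0631]
eef_rot: [155.8, 89.8, -62.3]
force: [4.1, -5.3, -0.8]
width: 0.0458
```

```bash
python3 look.py w17
```

```text
24.7 q [-24.4  57.8  68.2 103.  -60.4  64.6 -62.6] [ 0.5986 -0.2451  0.0631] [155.81  89.81 -62.27] F [ 4.1 -5.3 -0.8] M [-1.09 -0.62  0.18] 0.045845938442747154
yaw of tool y -128.08
```

move_arm(plan=[[0, [0.0, 0.0006, -0.0015], 3], [0, [0.0001, 0.0006, -0.0015], 6], [0, [0.0001, 0.0006, -0.0015], 9], [0, [0.0002, 0.0006, -0.0015], 12], [0, [0.0002, 0.0006, -0.0015], 15], [0, [0.0002, 0.0006, -0.0015], 18], [0, [0.0002, 0.0006, -0.0015], 21], [0, [0.0003, 0.0006, -0.0015], 24], [0, [0.0003, 0.0006, -0.0015], 27], [0, [0.0003, 0.0006, -0.0015], 30]], squeeze=14)

```text
clock: 26.0
position: [0.5982, -0.2455, 0.0626]
eef_rot: [100.4, 90.0, -147.6]
force: [0.7, -1.7, 2.0]
width: 0.0461
```

```bash
python3 look.py w18
```

```text
26.0 q [-25.6  62.   72.8 103.  -64.6  68.9 -89.8] [ 0.5982 -0.2455  0.0626] [ 100.44   89.96 -147.65] F [ 0.7 -1.7  2. ] M [-0.3   0.08  0.24] 0.046137925295834756
yaw of tool y -158.09
```

move_arm(plan=[[0, [0.0, 0, 0], 3], [0, [0.0, 0, 0], 6], [0, [0.0, 0, 0], 9], [0, [0.0001, 0, 0], 12], [0, [0.0001, 0, 0], 15], [0, [0.0001, 0, 0], 18], [0, [0.0002, 0, 0], 21], [0, [0.0002, 0, 0], 24], [0, [0.0002, 0, 0], 27], [0, [0.0003, 0, 0], 30]], squeeze=14)

```text
clock: 27.3
position: [0.5978, -0.2456, 0.0621]
eef_rot: [114.4, 89.9, -163.7]
force: [-1.7, -1.6, 2.7]
width: 0.0464
```

```bash
python3 look.py w19
```

```text
27.3 q [ -26.4   65.7   76.8  103.1  -68.2   72.8 -117.6] [ 0.5978 -0.2456  0.0621] [ 114.36   89.9  -163.69] F [-1.7 -1.6  2.7] M [-0.33  0.39  0.57] 0.046361520091731036
yaw of tool y 171.95
```

move_arm(plan=[[0, [0.0, 0, 0], 1], [0, [0.0, 0, 0], 2], [0, [0.0, 0, 0], 3], [0, [0.0, 0, 0], 4], [0, [0, 0, 0], 5], [0, [0, 0, 0], 6], [0, [0, 0, 0], 6], [0, [0, 0, 0], 6], [0, [0, 0, 0], 6], [0, [0, 0, 0], 6]], squeeze=20)

```text
clock: 28.6
position: [0.5976, -0.2456, 0.0621]
eef_rot: [121.9, 89.9, -162.3]
force: [-4.2, -3.1, 2.8]
width: 0.0461
```

```bash
python3 look.py w20
```

```text
28.6 q [ -26.5   66.3   77.4  103.1  -68.8   73.4 -123.3] [ 0.5976 -0.2456  0.0621] [ 121.86   89.91 -162.28] F [-4.2 -3.1  2.8] M [-0.57  1.05  0.37] 0.04612898071434708
yaw of tool y 165.86
```

move_arm(plan=[[100, [0, 0, 0], 0], [100, [0, 0, 0], 0], [100, [0, 0, 0], 0], [100, [-0.03, 0, 0], 0], [100, [-0.09, 0, 0], 0], [100, [-0.14, 0, 0], -10], [100, [-0.15, 0.02, -0.03], -20], [100, [-0.15, 0.05, -0.06], -30], [100, [-0.15, 0.08, -0.09], -40], [100, [-0.15, 0.1, -0.12], -50]])

```text
clock: 29.9
position: [0.4711, -0.3373, 0.2121]
eef_rot: [-58.3, 90.0, 67.9]
force: [0.7, -0.5, 0.1]
width: 0.0876
```

```bash
python3 look.py w21; python3 -c "
from h import *
for n in ['top','scene']: cv2.imwrite(f'pics/{n}1.png',imaging.camera(n)[:,:,::-1])"
```

```text
29.9 q [-20.2  40.9  76.4 106.1 -43.   69.1 -73.3] [ 0.4711 -0.3373  0.2121] [-58.28  89.95  67.92] F [ 0.7 -0.5  0.1] M [0.08 0.1  0.04] 0.08764140975597544
yaw of tool y -143.8
```

View pics/w21.png

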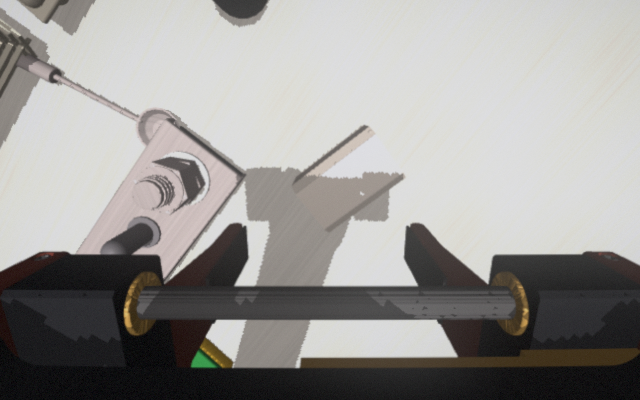

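View pics/top1.png

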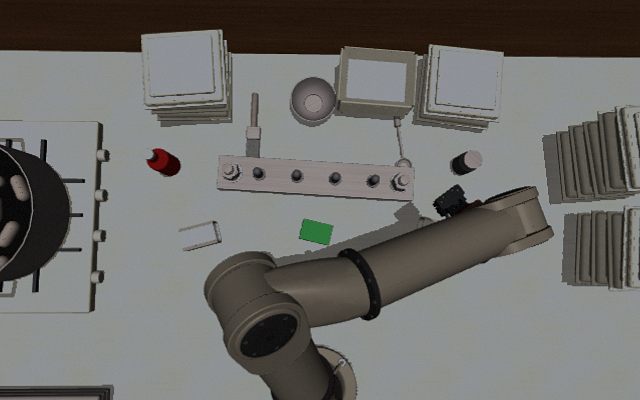

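move_arm(plan=[[100, [0, 0.005, 0], -10.6], [100, [0, 0.01, 0], -21.2], [100, [0, 0.015, 0], -31.8], [100, [0, 0.02, -0.003], -42.4], [100, [0, 0.022, -0.003], -53], [100, [0, 0.022, -0.003], -63.6], [100, [0, 0.022, -0.003], -74.2], [100, [0, 0.022, -0.003], -84.8], [100, [0, 0.022, -0.003], -95.4], [100, [0, 0.022, -0.003], -106]])

```text
clock: 31.3
position: [0.4577, -0.3512, 0.2119]
eef_rot: [-114.3, 90.0, 117.9]
force: [0.1, -0.6, -0.4]
width: 0.0874
```

move_arm(plan=[[100, [0, 0, 0], -10.6], [100, [0, 0, 0], -21.2], [100, [0, 0, 0], -21.2], [100, [0, 0, 0], -21.2], [100, [0, 0, 0], -21.2], [100, [0, 0, 0], -21.2], [100, [0, 0, 0], -21.2], [100, [0, 0, 0], -21.2], [100, [0, 0, 0], -21.2], [100, [0, 0, 0], -21.2]])

```text
clock: 32.55
position: [0.4565, -0.3524, 0.2122]
eef_rot: [125.3, 90.0, 18.4]
force: [-0.3, 0.7, -0.4]
width: 0.0879
```

```bash
python3 look.py w22
```

```text
32.55 q [ -2.   23.   43.8 105.7 -18.5  58.6  32.4] [ 0.4565 -0.3524  0.2122] [125.31  90.    18.4 ] F [-0.3  0.7 -0.4] M [-0.12  0.1  -0.03] 0.08785228325933303
yaw of tool y -16.91
```

View pics/w22.png

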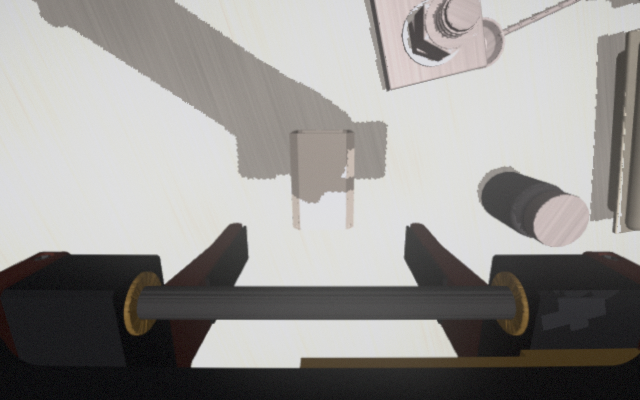

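```bash
python3 - <<'E'
from h import *
v=np.load('pics/w22.npy');s=dict(position=v[:3],eef_rot=v[3:])
T=T_tool(s)
for z,pp in ((.057,[(291,131),(353.5,131),(293,229),(353,229)]),(.064,[(301,131),(346,131),(300,230),(345,230)])):
    w=onz('wrist',pp,z,s); print(w.round(4)); print(((w-T[:3,3])@T[:3,:3]).round(4))
E
python3 - <<'E'
import cv2
s=cv2.imread('pics/w22.png')
cv2.imwrite('pics/w22c.png',cv2.convertScaleAbs(cv2.resize(s[115:245,270:375],None,fx=5,fy=5,interpolation=cv2.INTER_CUBIC),alpha=.9))
E
```

```text
[[ 0.4374 -0.2937  0.057 ]
 [ 0.4967 -0.3117  0.057 ]
 [ 0.4065 -0.3925  0.057 ]
 [ 0.4682 -0.4113  0.057 ]]
[[ 0.1552 -0.0353 -0.0506]
 [ 0.1552  0.0267 -0.0506]
 [ 0.1552 -0.0362  0.0529]
 [ 0.1552  0.0284  0.053 ]]
[[ 0.4475 -0.2963  0.064 ]
 [ 0.4893 -0.3091  0.064 ]
 [ 0.4147 -0.3933  0.064 ]
 [ 0.46   -0.4072  0.064 ]]
[[ 0.1482 -0.0248 -0.051 ]
 [ 0.1482  0.0188 -0.051 ]
 [ 0.1482 -0.028   0.0513]
 [ 0.1482  0.0193  0.0514]]
```

View pics/w22c.png

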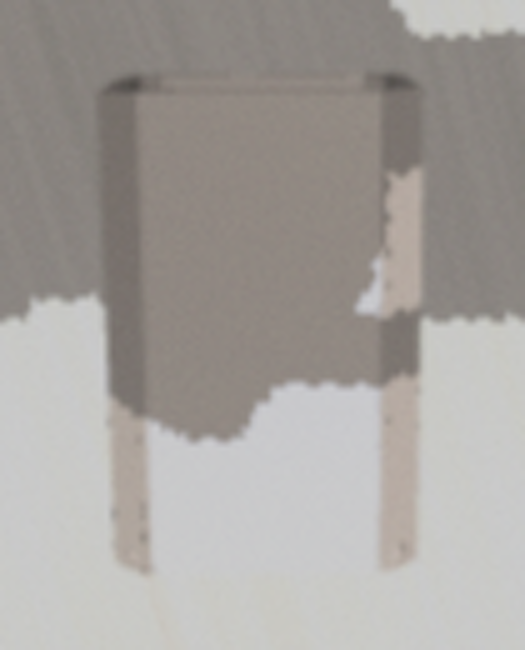

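move_arm(plan=[[100, [0.0, -0.004, 0.03], 0], [100, [0.04, -0.004, 0.04], 0], [100, [0.09, -0.004, 0.04], 0], [100, [0.14, -0.004, 0.04], 0], [100, [0.18, -0.004, 0.04], 0], [100, [0.194, -0.004, 0.04], 0], [100, [0.196, -0.004, 0.04], 0], [50, [0.196, -0.004, 0.04], 0], [50, [0.196, -0.004, 0.04], 0], [50, [0.196, -0.004, 0.04], 0]], squeeze=4)

```text
clock: 33.85
position: [0.4416, -0.3899, 0.0171]
eef_rot: [75.3, 89.9, -31.6]
force: [-0.1, -0.5, 2.2]
width: 0.0642
```

```bash
python3 look.py w23
```

```text
33.85 q [ 11.5  39.   32.4 111.1 -32.3  39.1  47. ] [ 0.4416 -0.3899  0.0171] [ 75.26  89.89 -31.62] F [-0.1 -0.5  2.2] M [-0.13  0.07 -0.  ] 0.06415442240414512
yaw of tool y -16.89
```

View pics/w23.png

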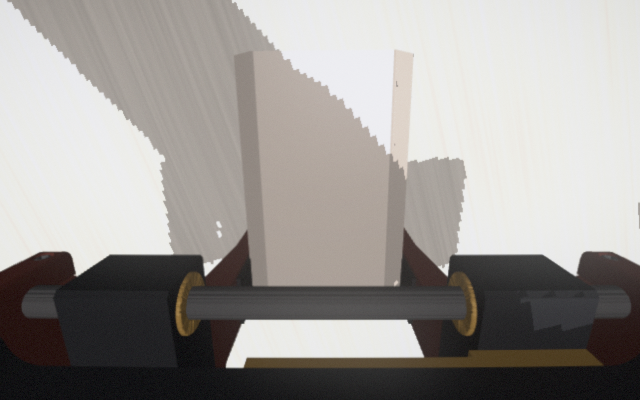

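move_arm(plan=[[0, [0, 0, 0], 0], [0, [-0.01, 0, 0], 0], [0, [-0.02, 0, 0], 0], [0, [-0.035, 0, 0], 0], [0, [-0.05, 0, 0], 0], [0, [-0.07, 0, 0], 0], [0, [-0.09, 0, 0], 0], [0, [-0.11, 0, 0], 0], [0, [-0.125, 0, 0], 0], [0, [-0.13, 0, 0], 0]], squeeze=4)

```text
clock: 35.15
position: [0.4414, -0.3897, 0.1474]
eef_rot: [81.1, 89.9, -25.8]
force: [-0.5, -0.1, -1.4]
width: 0.0643
```

```bash
python3 look.py w24; python3 -c "
from h import *
im=imaging.camera('scene'); cv2.imwrite('pics/s24.png',cv2.resize(im[60:220,180:340],None,fx=4,fy=4)[:,:,::-1])"
```

```text
35.15 q [  4.9  28.9  41.  107.5 -23.6  52.3  40.3] [ 0.4414 -0.3897  0.1474] [ 81.14  89.91 -25.75] F [-0.5 -0.1 -1.4] M [-0.08  0.06  0.03] 0.06433081862967914
yaw of tool y -16.89
```

View pics/w24.png

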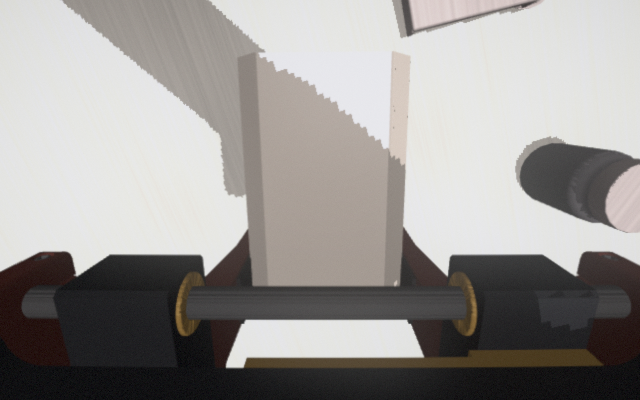

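View pics/s24.png

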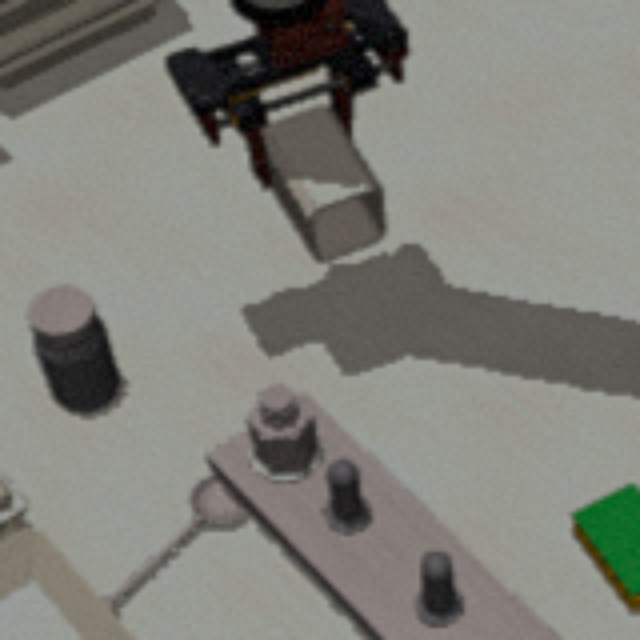

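move_arm(plan=[[0, [0.02, 0, 0], 0], [0, [0.04, 0, 0], 0], [0, [0.06, 0, 0], 0], [0, [0.068, 0, 0], 0], [0, [0.068, 0, 0], 0], [0, [0.068, 0, 0], 0], [0, [0.068, 0, 0], 0], [0, [0.068, 0, 0], 0], [0, [0.068, 0, 0], 0], [0, [0.068, 0, 0], 0]], squeeze=3)

```text
clock: 36.5
position: [0.4411, -0.3894, 0.0782]
eef_rot: [110.8, 90.0, 3.9]
force: [0.1, 0.4, -0.7]
width: 0.065
```

```bash
python3 look.py w25
```

```text
36.5 q [  8.2  34.1  36.9 109.9 -28.3  45.3  43.9] [ 0.4411 -0.3894  0.0782] [110.84  89.99   3.94] F [ 0.1  0.4 -0.7] M [-0.07  0.08  0.  ] 0.06496435188907403
yaw of tool y -16.89
```

View pics/w25.png

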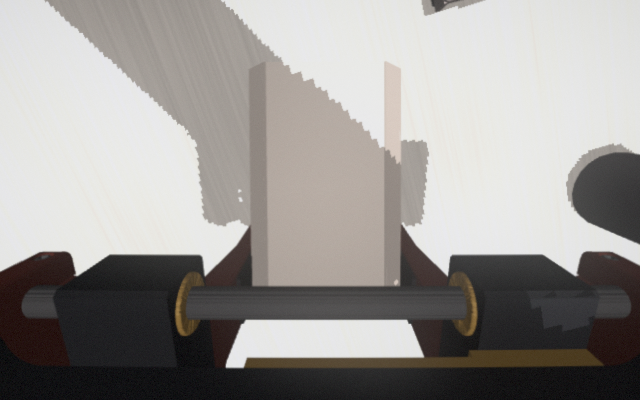

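move_arm(plan=[[72, [0, 0, 0], 0], [72, [0, 0, 0], 0], [72, [0, 0, 0], 0], [72, [0, 0, 0], 0], [72, [0, 0, 0], 0], [72, [0, 0, 0], 0], [72, [0, 0, 0], 0], [72, [0, 0, 0], 0], [72, [0, 0, 0], 0], [72, [0, 0, 0], 0]], squeeze=3)

```text
clock: 37.8
position: [0.441, -0.3895, 0.0781]
eef_rot: [35.4, 90.0, -71.5]
force: [0.2, 0.8, -0.3]
width: 0.0642
```

```bash
python3 look.py w26
```

```text
37.8 q [  8.2  34.1  36.9 109.9 -28.3  45.3  43.9] [ 0.441  -0.3895  0.0781] [ 35.45  90.   -71.45] F [ 0.2  0.8 -0.3] M [-0.07  0.06 -0.01] 0.06415214876371157
yaw of tool y -16.9
```

View pics/w26.png

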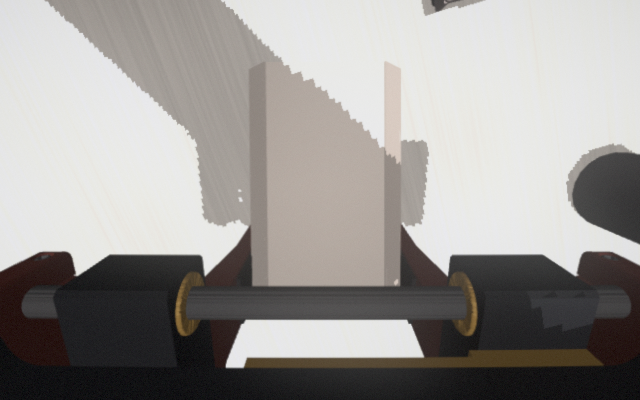

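move_arm(plan=[[0, [-0.06, 0, 0], 0], [0, [-0.01, 0, 0], 0], [0, [-0.07, 0, 0], 0], [0, [-0.01, 0, 0], 0], [0, [-0.07, 0, 0], 0], [0, [-0.01, 0, 0], 0], [0, [-0.07, 0, 0], 0], [0, [-0.01, 0, 0], 0], [0, [-0.01, 0, 0], 0], [0, [-0.01, 0, 0], 0]], squeeze=3)

```text
clock: 39.1
position: [0.4409, -0.3899, 0.0889]
eef_rot: [-1.6, 90.0, -108.5]
force: [0.4, -1.3, -0.8]
width: 0.0647
```

```bash
python3 look.py w27
```

```text
39.1 q [  7.2  33.5  38.4 109.6 -28.2  46.6  43.9] [ 0.4409 -0.3899  0.0889] [  -1.61   89.99 -108.53] F [ 0.4 -1.3 -0.8] M [-0.14  0.01 -0.01] 0.06466354059596936
yaw of tool y -16.92
```

View pics/w27.png

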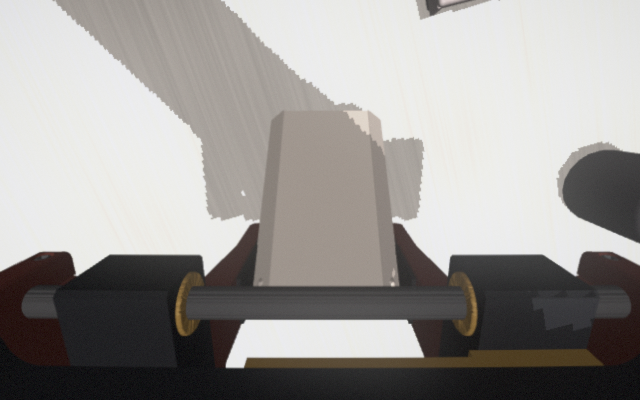

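```bash
cat > tilt.py <<'E'
from h import *
M=imaging.camera_info('wrist')
def row(phi,L=.088,g=.0187):
    f=L*np.cos(phi)+.032*np.sin(phi); d=L*np.sin(phi)-.032*np.cos(phi)  # fwd(-z tool), down(+x)
    pts=np.array([[-g+d,y,-f] for y in(-.025,.025)])
    P=M['mount']; c=(pts-P[:3,3])@P[:3,:3]; x=c[:,0]/-c[:,2]; y=-c[:,1]/-c[:,2]
    return (M['fx']*x+M['cx']).round(1),(M['fy']*y+M['cy']).round(1)
if __name__=='__main__':
    for a in range(0,95,5): print(a,*row(np.radians(a)))
E
python3 tilt.py
```

```text
0 [251.2 404.9] [51.7 51.6]
5 [255.9 399.9] [48.2 48.1]
10 [260.3 395.3] [47.2 47.1]
15 [264.3 391. ] [48.4 48.3]
20 [268.  387.2] [51.2 51.1]
25 [271.3 383.7] [55.5 55.4]
30 [274.3 380.5] [60.9 60.9]
35 [277.  377.6] [67.3 67.2]
40 [279.4 375. ] [74.4 74.3]
45 [281.6 372.7] [82.  81.9]
50 [283.6 370.7] [90.1 90. ]
55 [285.3 368.8] [98.6 98.5]
60 [286.9 367.2] [107.4 107.3]
65 [288.3 365.7] [116.4 116.3]
70 [289.5 364.4] [125.5 125.5]
75 [290.6 363.2] [134.8 134.8]
80 [291.6 362.2] [144.3 144.2]
85 [292.4 361.4] [153.8 153.8]
90 [293.2 360.6] [163.5 163.4]
```

move_arm(plan=[[0, [-0.06, 0, 0], 0], [0, [0, 0, 0], 0], [0, [-0.06, 0, 0], 0], [0, [0, 0, 0], 0], [0, [-0.06, 0, 0], 0], [0, [0, 0, 0], 0], [0, [-0.06, 0, 0], 0], [0, [0, 0, 0], 0], [0, [-0.06, 0, 0], 0], [0, [0, 0, 0], 0]], squeeze=3)

```text
clock: 40.4
position: [0.4466, -0.395, 0.0955]
eef_rot: [70.0, 89.0, -36.9]
force: [1.6, -1.2, -2.5]
width: 0.0644
```

```bash
python3 look.py w28
```

```text
40.4 q [  6.4  33.5  39.7 109.1 -29.1  46.7  44.7] [ 0.4466 -0.395   0.0955] [ 69.97  89.03 -36.93] F [ 1.6 -1.2 -2.5] M [ 0.    0.01 -0.  ] 0.06437909267686721
yaw of tool y -16.89
```

View pics/w28.png

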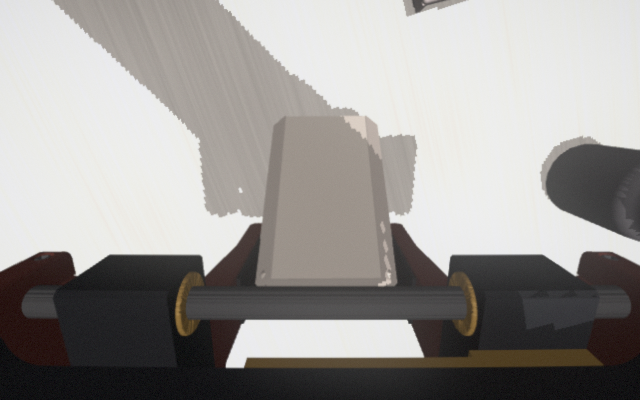

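move_arm(plan=[[0, [-0.025, 0, -0.055], 0], [0, [0, 0, 0], 0], [0, [-0.025, 0, -0.055], 0], [0, [0, 0, 0], 0], [0, [-0.025, 0, -0.055], 0], [0, [0, 0, 0], 0], [0, [-0.025, 0, -0.055], 0], [0, [0, 0, 0], 0], [0, [-0.025, 0, -0.055], 0], [0, [-0.025, 0, -0.055], 0]], squeeze=3)

```text
clock: 41.7
position: [0.4587, -0.3353, 0.1148]
eef_rot: [139.8, 89.8, 33.0]
force: [0.3, 0.4, -0.8]
width: 0.0646
```

```bash
python3 look.py w29
```

```text
41.7 q [ -1.7  30.4  42.2 111.6 -27.3  48.2  38.6] [ 0.4587 -0.3353  0.1148] [139.79  89.84  32.99] F [ 0.3  0.4 -0.8] M [-0.09  0.07 -0.04] 0.06461043940891666
yaw of tool y -16.81
```

View pics/w29.png

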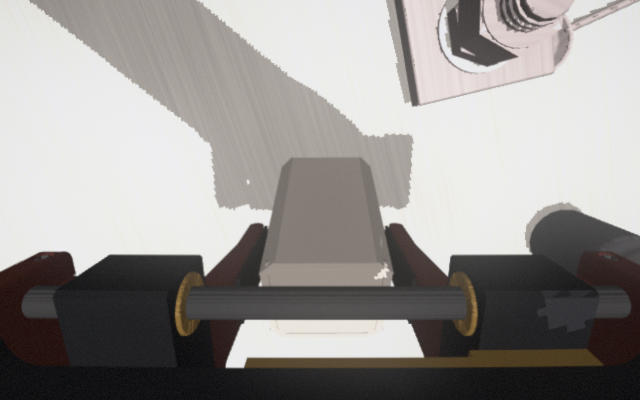

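Run:
```python
from h import *
i=imaging.camera_info('wrist'); P=i['mount']
def pt(u,v,w,W=.05):
    d=i['fx']*W/w; c=np.array([(u-i['cx'])/i['fx']*d,-(v-i['cy'])/i['fy']*d,-d]); return P[:3,:3]@c+P[:3,3]
a=pt(327,157,79); b=pt(326,263,112); print(a,b,np.linalg.norm(a-b),np.degrees(np.arctan2(a[0]-b[0],-(a[2]-b[2]))))
for z in (.06,): pass
import cv2
s=cv2.imread('pics/w29.png'); cv2.imwrite('pics/w29c.png',cv2.resize(s[140:350,225:425],None,fx=3.5,fy=3.5))
```

```text
[ 3.66531720e-02 -2.95780310e-05 -4.13751881e-02] [-0.03383967 -0.00072415 -0.00384537] 0.07986369709111635 61.96952084149226
```

View pics/w29c.png

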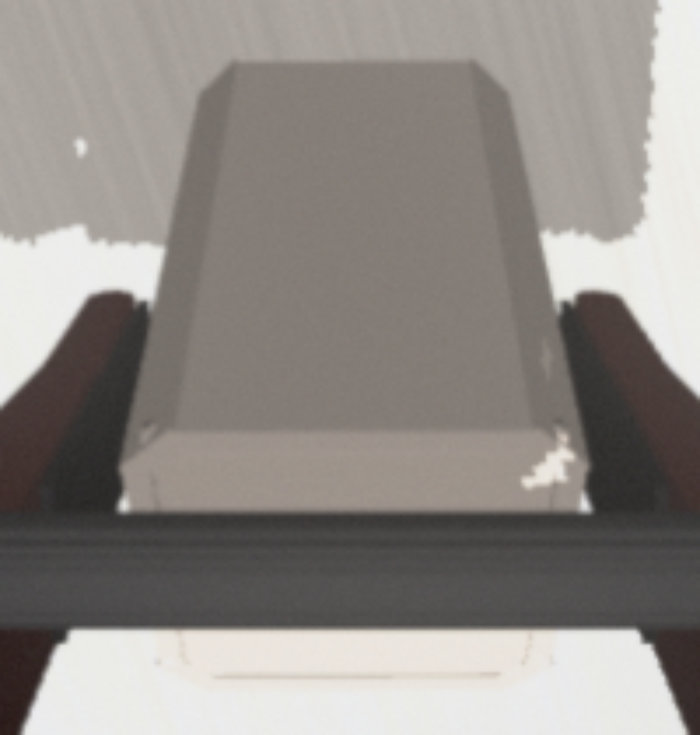

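```bash
cat > pose.py <<'E'
from h import *
from scipy.optimize import least_squares
def posefit(obs, name=None):
    # obs: list of (a, n, y, u, v): a axial from closed end (0) to mouth (.1), n front normal, y lateral
    i=imaging.camera_info('wrist'); P=i['mount']; o=np.array(obs,float)
    def pts(p):
        x0,y0,z0,phi=p[:4]
        # axis dir at phi: fwd=-z ; down=+x
        ax=np.array([np.sin(phi),0,-np.cos(phi)]); nn=np.array([-np.cos(phi),0,-np.sin(phi)])
        return np.array([x0,y0,z0])+o[:,[0]]*ax+o[:,[1]]*nn+o[:,[2]]*np.array([0,1,0])
    def f(p):
        c=(pts(p)-P[:3,3])@P[:3,:3]; x=c[:,0]/-c[:,2]; y=-c[:,1]/-c[:,2]; d=1+i['k1']*(x*x+y*y)
        return np.r_[i['fx']*x*d+i['cx']-o[:,3], i['fy']*y*d+i['cy']-o[:,4]]
    r=least_squares(f,[-.03,0,0,1.3]); p=r.x
    print('closed centre tool xyz',p[:3].round(4),'phi',np.degrees(p[3]).round(1),'rms px',np.sqrt(np.mean(r.fun**2)).round(2))
    ax=np.array([np.sin(p[3]),0,-np.cos(p[3])]); print('rim centre tool',(p[:3]+.1*ax).round(4))
    return p
E
python3 - <<'E'
from pose import *
k=3.5;O=(225,140)
L=[(.1,.032,-.025,235,62),(.1,.032,.025,472,62),(0,.032,-.025,182,430),(0,.032,.025,545,430),(0,.025,-.032,122,467),(0,.025,.032,588,468),(.1,.025,-.032,200,97),(.1,.025,.032,508,97),(0,-.032,-.025,212,678),(0,-.032,.025,497,678)]
posefit([(a,n,y,u/k+O[0],v/k+O[1]) for a,n,y,u,v in L])
posefit([(a,n,y,u/k+O[0],v/k+O[1]) for a,n,y,u,v in L[:8]])
E
```

```text
closed centre tool xyz [-0.013  -0.0002  0.0307] phi 68.2 rms px 1.13
rim centre tool [ 0.0799 -0.0002 -0.0063]
closed centre tool xyz [-0.0154 -0.0001  0.0298] phi 68.9 rms px 1.04
rim centre tool [ 0.0779 -0.0001 -0.0062]
```

move_arm(plan=[[0, [0.008, 0, 0], 0], [0, [0.016, 0, 0], 0], [0, [0.022, 0, 0], 0], [0, [0.026, 0, 0], 0], [0, [0.03, 0, 0], 0], [0, [0.034, 0, 0], 0], [0, [0.037, 0, 0], 0], [0, [0.04, 0, 0], 0], [0, [0.042, 0, 0], 0], [0, [0.042, 0, 0], 0]], squeeze=3)

```text
clock: 43.0
position: [0.457, -0.3368, 0.071]
eef_rot: [-36.8, 90.0, -143.7]
force: [0.3, 0.5, 1.4]
width: 0.0645
```

```bash
python3 look.py w30
```

```text
43.0 q [  0.9  33.9  39.2 113.  -30.6  43.8  41.2] [ 0.457  -0.3368  0.071 ] [ -36.81   89.99 -143.71] F [0.3 0.5 1.4] M [0.15 0.15 0.05] 0.06452318905720851
yaw of tool y -16.9
```

View pics/w30.png

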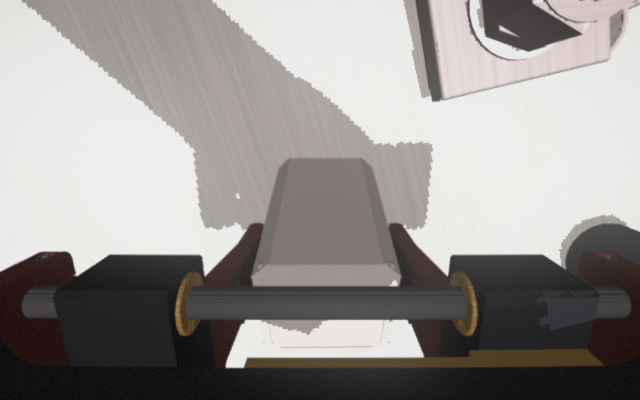

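move_arm(plan=[[80, [0.002, 0, 0], 0], [90, [0.002, 0, 0], 0], [100, [0.002, 0, 0], 0], [100, [0.002, 0, 0], 0], [100, [0.002, 0, 0], 0], [100, [0.002, 0, 0], 0], [100, [-0.05, 0, 0], 0], [100, [-0.1, 0, 0], 0], [100, [-0.13, 0, 0], 0], [100, [-0.13, 0, 0], 0]], squeeze=3)

```text
clock: 44.3
position: [0.4581, -0.3378, 0.2034]
eef_rot: [86.3, 89.7, -20.6]
force: [0.8, 1.0, 0.4]
width: 0.0874
```

```bash
python3 look.py w31
```

```text
44.3 q [ -6.4  23.9  47.9 107.6 -21.   57.4  33.7] [ 0.4581 -0.3378  0.2034] [ 86.28  89.73 -20.62] F [0.8 1.  0.4] M [-0.03  0.09 -0.01] 0.08744561098076858
yaw of tool y -16.9
```

View pics/w31.png

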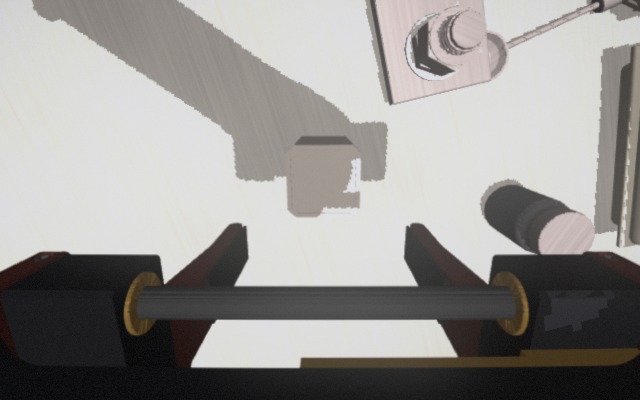

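Run:
```python
from h import *
v=np.load('pics/w31.npy');s=dict(position=v[:3],eef_rot=v[3:])
T=T_tool(s); w=onz('wrist',[(287.5,180),(360.5,180),(324,144.5),(324,216)],.1,s); print(w.round(4)); print(((w-T[:3,3])@T[:3,:3]).round(4))
# rail refit
L=np.array([.627,.2505]);Rr=np.array([.5975,-.245]); c=(L+Rr)/2; d=(L-Rr)/np.linalg.norm(L-Rr); print(np.linalg.norm(L-Rr),np.degrees(np.arctan2(-d[0],d[1])))
for n,y in dict(p1=.168,p2=.056,p3=-.056,p4=-.168).items(): print(n,(c+d*y).round(4))
```

```text
[[ 0.4297 -0.3164  0.1   ]
 [ 0.49   -0.3349  0.1   ]
 [ 0.4687 -0.2966  0.1   ]
 [ 0.4503 -0.3569  0.1   ]]
[[ 0.1032 -0.0338 -0.0122]
 [ 0.1035  0.0291 -0.0121]
 [ 0.1033 -0.0023 -0.0425]
 [ 0.1034 -0.0024  0.0206]]
0.4963773765996996 -3.407129611654603
p1 [0.6222 0.1705]
p2 [0.6156 0.0587]
p3 [ 0.6089 -0.0532]
p4 [ 0.6023 -0.165 ]
```

move_arm(plan=[[100, [0.03, -0.002, -0.011], 0], [100, [0.08, -0.002, -0.011], 0], [100, [0.12, -0.002, -0.011], 0], [100, [0.14, -0.002, -0.011], 0], [100, [0.147, -0.002, -0.011], 0], [100, [0.147, -0.002, -0.011], 0], [30, [0.147, -0.002, -0.011], 0], [30, [0.147, -0.002, -0.011], 0], [30, [0.147, -0.002, -0.011], 0], [30, [0.147, -0.002, -0.011], 0]], squeeze=15)

```text
clock: 45.6
position: [0.4588, -0.3259, 0.0548]
eef_rot: [95.8, 89.9, -11.1]
force: [-0.1, 0.9, 5.8]
width: 0.0638
```

move_arm(plan=[[30, [0, 0, 0], 0], [30, [-0.02, 0, 0], 0], [30, [-0.05, 0, 0], 0], [30, [-0.09, 0, 0], 0], [30, [-0.12, 0, 0], 0], [30, [-0.13, 0, 0], 0], [30, [-0.13, 0, 0], 0], [30, [-0.13, 0, 0], 0], [30, [-0.13, 0, 0], 0], [30, [-0.13, 0, 0], 0]])

```text
clock: 46.85
position: [0.4579, -0.3256, 0.1835]
eef_rot: [-87.2, 89.9, 165.9]
force: [-0.1, -0.3, -0.2]
width: 0.064
```

```bash
python3 look.py w32
```

```text
46.85 q [ -7.1  24.9  47.4 109.4 -22.1  55.3  33.6] [ 0.4579 -0.3256  0.1835] [-87.16  89.93 165.93] F [-0.1 -0.3 -0.2] M [-0.05  0.03  0.01] 0.06399197953836872
yaw of tool y -16.91
```

View pics/w32.png

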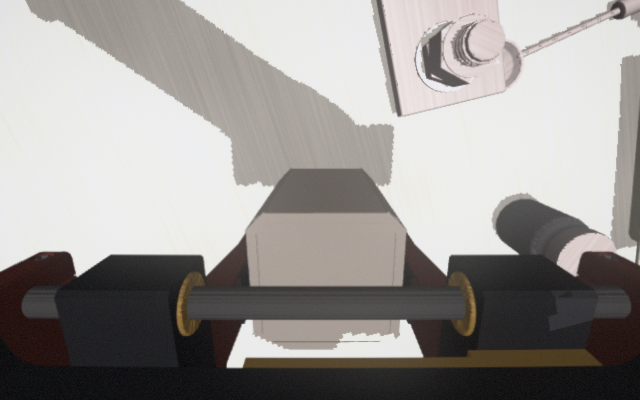

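move_arm(plan=[[30, [-0.02, 0, 0], 0], [30, [-0.02, 0.015, -0.035], 0], [30, [-0.02, 0.035, -0.075], 0], [30, [-0.02, 0.055, -0.12], 0], [30, [-0.02, 0.075, -0.16], 0], [30, [-0.02, 0.087, -0.185], 0], [30, [-0.02, 0.0915, -0.1955], 0], [30, [-0.02, 0.0915, -0.1955], 0], [30, [-0.02, 0.0915, -0.1955], 0], [30, [-0.02, 0.0915, -0.1955], 0]])

```text
clock: 48.15
position: [0.6018, -0.1667, 0.2044]
eef_rot: [51.2, 90.0, -55.9]
force: [0.3, 0.2, -0.7]
width: 0.064
```

```bash
python3 look.py w33;python3 -c "
from h import *
im=imaging.camera('scene'); cv2.imwrite('pics/s33.png',cv2.resize(im[60:260,180:380],None,fx=3,fy=3)[:,:,::-1])
im=imaging.camera('top'); cv2.imwrite('pics/t33.png',cv2.resize(im[100:260,300:500],None,fx=3,fy=3)[:,:,::-1])"
```

```text
48.15 q [-22.7  29.5  45.7  99.7 -23.8  60.9  14.1] [ 0.6018 -0.1667  0.2044] [ 51.15  89.99 -55.88] F [ 0.3  0.2 -0.7] M [-0.07  0.07  0.06] 0.06395164707184582
yaw of tool y -17.04
```

View pics/w33.png

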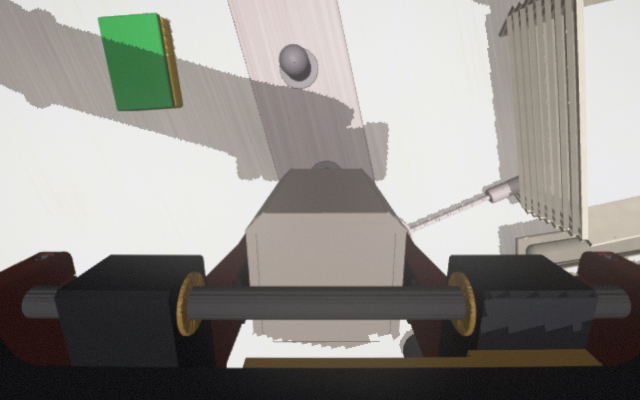

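View pics/s33.png

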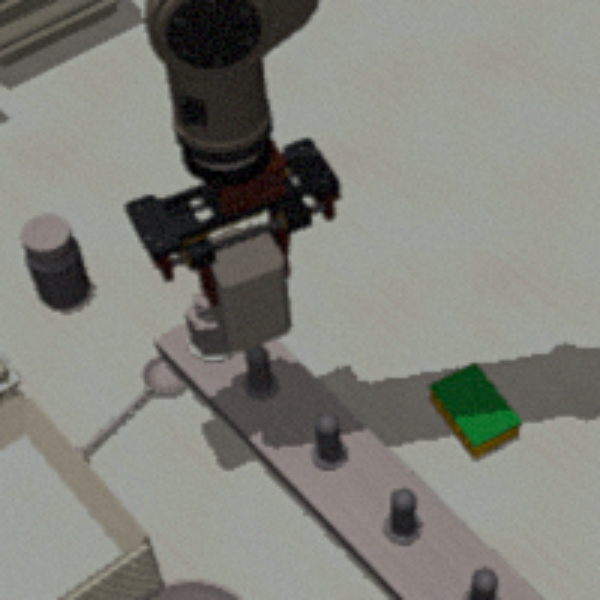

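Run:
```python
from h import *
v=np.load('pics/w33.npy');s=dict(position=v[:3],eef_rot=v[3:])
print(onz('wrist',[(295,60)],.098,s), proj('wrist',[[.6089,-.0532,.1],[.6023,-.165,.04]],s))
```

```text
[[ 0.60962271 -0.05515326  0.098     ]] [[293.10319311  57.34827849]
 [326.54320337 177.33900546]]
```

move_arm(plan=[[30, [0.02, 0, 0], 0], [30, [0.04, 0, 0], 0], [30, [0.06, 0, 0], 0], [30, [0.08, 0, 0], 0], [30, [0.095, 0, 0], 0], [30, [0.103, 0, 0], 0], [30, [0.107, 0, 0], 0], [30, [0.109, 0, 0], 0], [30, [0.109, 0, 0], 0], [30, [0.109, 0, 0], 0]])

```text
clock: 49.55
position: [0.6029, -0.1653, 0.0956]
eef_rot: [103.8, 90.0, -3.1]
force: [0.5, -0.1, 0.3]
width: 0.064
```

```bash
python3 look.py w34
```

```text
49.55 q [-18.7  36.6  40.2 104.3 -30.1  50.1  18.9] [ 0.6029 -0.1653  0.0956] [103.79  89.96  -3.11] F [ 0.5 -0.1  0.3] M [-0.08  0.07  0.04] 0.06397544730823763
yaw of tool y -16.9
```

View pics/w34.png

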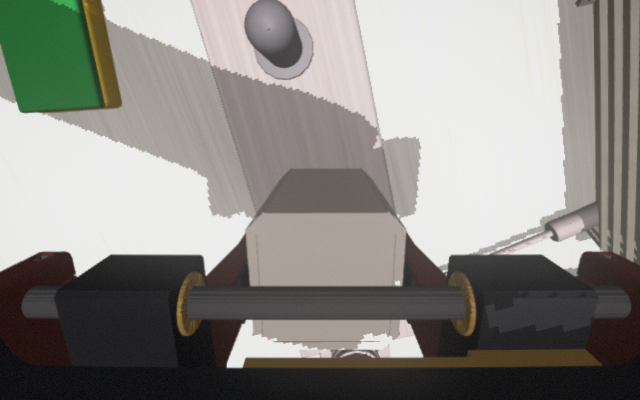

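move_arm(plan=[[70, [0.001, 0, 0], 0], [100, [0.001, 0, 0], 0], [100, [0.001, 0, 0], 0], [100, [-0.03, 0, 0], 0], [100, [-0.08, 0, 0], 0], [100, [-0.12, 0, 0], -10], [100, [-0.12, 0, 0], -20], [100, [-0.12, -0.03, -0.045], -30], [100, [-0.12, -0.06, -0.09], -40], [100, [-0.12, -0.09, -0.135], -50]])

```text
clock: 50.85
position: [0.5551, -0.0085, 0.2152]
eef_rot: [75.1, 90.0, 18.5]
force: [0.7, 1.0, 1.2]
width: 0.0879
```

```bash
python3 look.py w35;python3 -c "
from h import *
im=imaging.camera('scene'); cv2.imwrite('pics/s35.png',cv2.resize(im[60:300,180:480],None,fx=2.6,fy=2.5)[:,:,::-1])
im=imaging.camera('top'); cv2.imwrite('pics/t35.png',cv2.resize(im[100:300,150:500],None,fx=2.2,fy=2.2)[:,:,::-1])"
```

```text
50.85 q [-32.8  18.4  34.  108.  -12.1  57.2  39.8] [ 0.5551 -0.0085  0.2152] [75.13 89.98 18.54] F [0.7 1.  1.2] M [-0.05 -0.02 -0.04] 0.0878785211894824
yaw of tool y 33.41
```

View pics/s35.png

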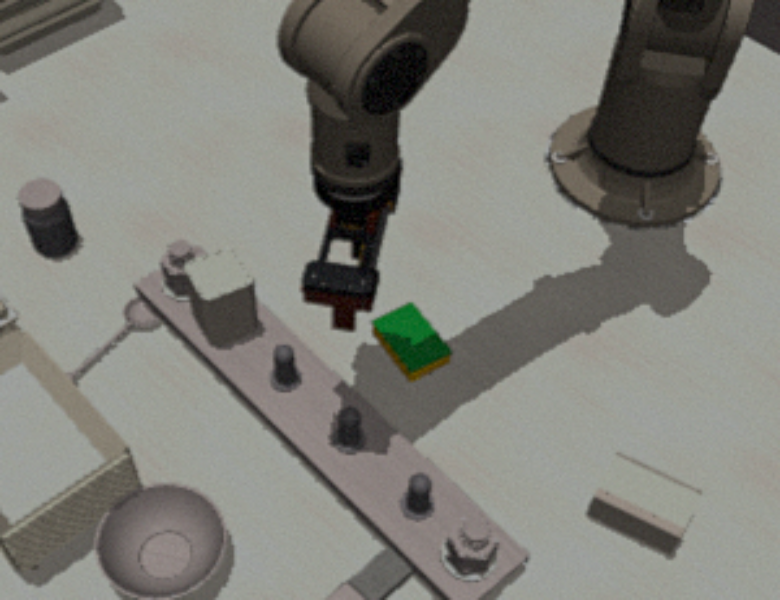

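View pics/t35.png

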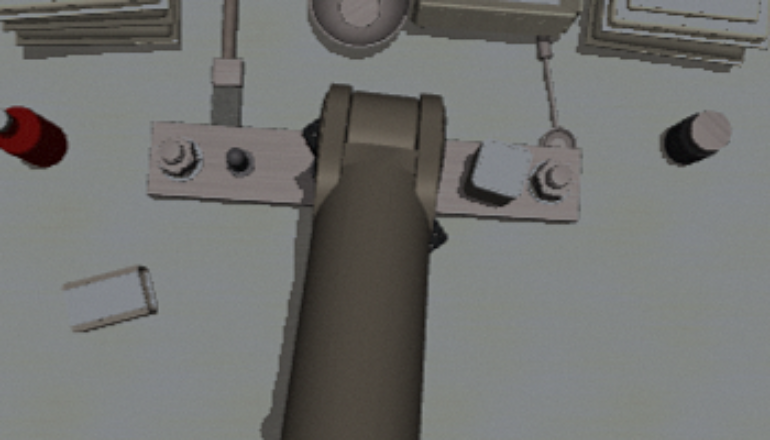

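move_arm(plan=[[100, [0, 0.016, -0.059], -10.6], [100, [0, 0.032, -0.118], -21.2], [100, [0, 0.048, -0.177], -31.8], [100, [0, 0.064, -0.236], -42.4], [100, [0, 0.08, -0.295], -53], [100, [0, 0.09, -0.332], -63.6], [100, [0, 0.096, -0.354], -74.2], [100, [0, 0.096, -0.354], -84.8], [100, [0, 0.096, -0.354], -95.4], [100, [0, 0.096, -0.354], -106]])

```text
clock: 52.25
position: [0.4443, 0.3377, 0.215]
eef_rot: [-112.2, 90.0, -62.9]
force: [0.5, -0.7, -0.9]
width: 0.0875
```

move_arm(plan=[[100, [0, 0, 0], -10.6], [100, [0, 0, 0], -21.2], [100, [0, 0, 0], -31.8], [100, [0, 0, 0], -42.4], [100, [0, 0, 0], -53], [100, [0, 0, 0], -55], [100, [0, 0, 0], -55], [100, [0, 0, 0], -55], [100, [0, 0, 0], -55], [100, [0, 0, 0], -55]])

```text
clock: 53.5
position: [0.4428, 0.3391, 0.2152]
eef_rot: [-33.3, 90.0, 70.8]
force: [0.2, 0.2, 0.5]
width: 0.0882
```

```bash
python3 look.py w36
```

```text
53.5 q [-41.2  16.9  -3.2 105.7   1.1  57.5 149.2] [0.4428 0.3391 0.2152] [-33.28  90.    70.8 ] F [0.2 0.2 0.5] M [ 0.13  0.1  -0.06] 0.08815657016266616
yaw of tool y -165.92
```

View pics/w36.png

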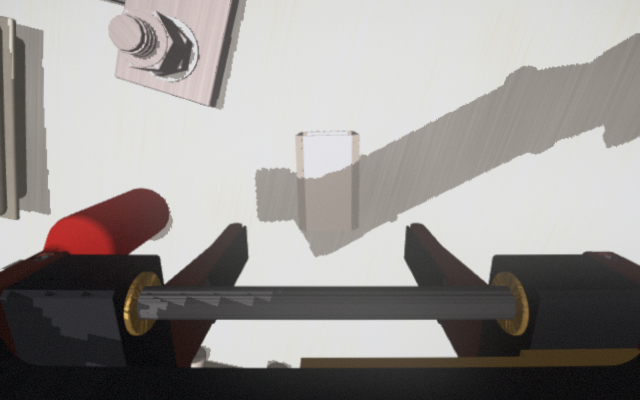

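Run:
```python
from h import *
v=np.load('pics/w36.npy');s=dict(position=v[:3],eef_rot=v[3:])
T=T_tool(s)
for z,pp in ((.057,[(296,134),(358.5,134),(299,230),(358,230)]),(.064,[(327,133),(327,230)])):
    w=onz('wrist',pp,z,s); print(((w-T[:3,3])@T[:3,:3]).round(4))
s=cv2.imread('pics/w36.png'); cv2.imwrite('pics/w36c.png',cv2.resize(s[120:240,275:380],None,fx=5,fy=5))
```

```text
[[ 0.1582 -0.0288 -0.049 ]
 [ 0.1582  0.0339 -0.0489]
 [ 0.1582 -0.0281  0.0537]
 [ 0.1582  0.0361  0.0538]]
[[ 0.1512  0.0023 -0.0504]
 [ 0.1512  0.0023  0.051 ]]
```

View pics/w36c.png

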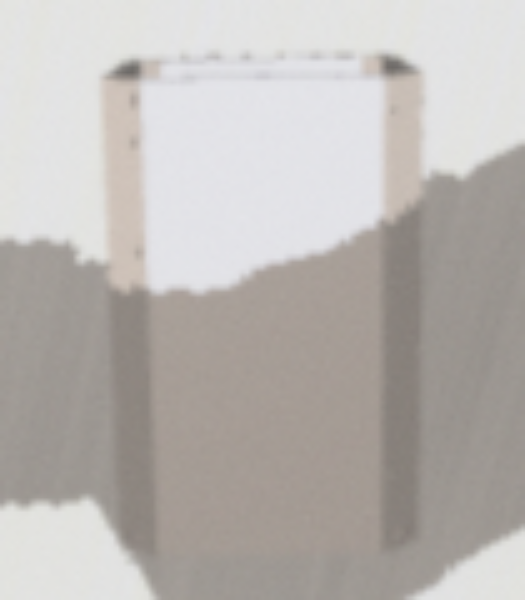

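move_arm(plan=[[100, [0.0, 0.003, 0.03], 0], [100, [0.04, 0.003, 0.04], 0], [100, [0.09, 0.003, 0.04], 0], [100, [0.14, 0.003, 0.04], 0], [100, [0.18, 0.003, 0.04], 0], [100, [0.197, 0.003, 0.04], 0], [100, [0.199, 0.003, 0.04], 0], [50, [0.199, 0.003, 0.04], 0], [50, [0.199, 0.003, 0.04], 0], [50, [0.199, 0.003, 0.04], 0]], squeeze=4)

```text
clock: 54.8
position: [0.4307, 0.3778, 0.0173]
eef_rot: [-53.7, 89.9, 50.4]
force: [-1.0, -0.1, 2.7]
width: 0.0644
```

move_arm(plan=[[30, [0, 0, 0], 0], [30, [-0.02, 0, 0], 0], [30, [-0.05, 0, 0], 0], [30, [-0.09, 0, 0], 0], [30, [-0.12, 0, 0], 0], [30, [-0.13, 0, 0], 0], [30, [-0.08, 0, 0], 0], [30, [-0.135, 0, 0], 0], [30, [-0.08, 0, 0], 0], [30, [-0.08, 0, 0], 0]], squeeze=3)

```text
clock: 56.05
position: [0.4274, 0.3742, 0.0921]
eef_rot: [121.9, 89.5, -133.9]
force: [-0.2, -0.4, -1.0]
width: 0.0641
```

```bash
python3 look.py w37
```

```text
56.05 q [-44.3  26.8  -4.1 109.7   2.6  44.2 144.3] [0.4274 0.3742 0.0921] [ 121.95   89.45 -133.94] F [-0.2 -0.4 -1. ] M [ 0.05  0.14 -0.01] 0.06405387335408715
yaw of tool y -165.89
```

View pics/w37.png

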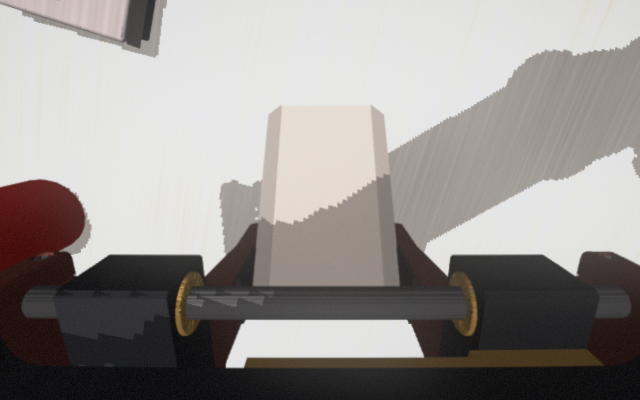

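move_arm(plan=[[30, [-0.06, 0, 0], 0], [30, [0, 0, 0], 0], [30, [-0.06, 0, 0], 0], [30, [0, 0, 0], 0], [30, [-0.035, 0, -0.05], 0], [30, [0, 0, 0], 0], [30, [-0.03, 0, -0.055], 0], [30, [0, 0, 0], 0], [30, [-0.025, 0, -0.055], 0], [30, [-0.025, 0, -0.055], 0]], squeeze=3)

```text
clock: 57.35
position: [0.4458, 0.3204, 0.1225]
eef_rot: [-151.3, 89.9, -47.5]
force: [0.1, -0.0, -1.2]
width: 0.0647
```

```bash
python3 look.py w38
```

```text
57.35 q [-38.9  22.5  -4.2 111.6   2.4  46.  149.3] [0.4458 0.3204 0.1225] [-151.34   89.86  -47.5 ] F [ 0.1 -0.  -1.2] M [ 0.03  0.04 -0.02] 0.06469575409424488
yaw of tool y -166.17
```

View pics/w38.png

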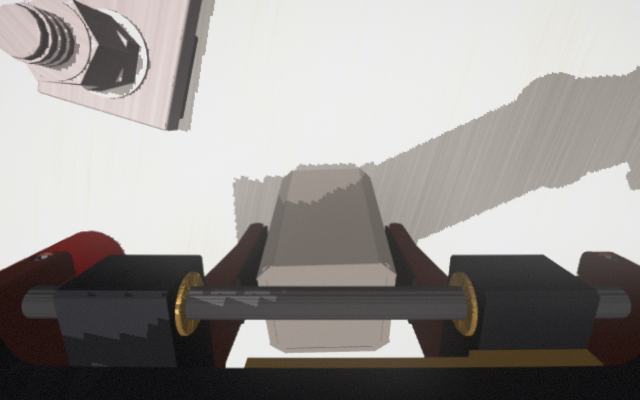

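Run:
```python
import cv2
s=cv2.imread('pics/w38.png'); cv2.imwrite('pics/w38c.png',cv2.resize(s[150:360,225:425],None,fx=3.5,fy=3.5))
```

```text
(no output)
```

View pics/w38c.png

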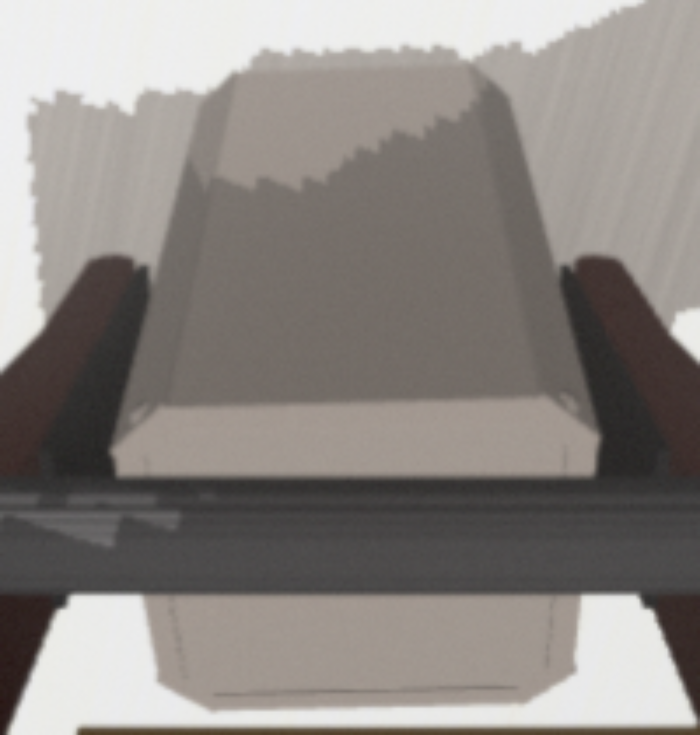

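Run:
```python
from pose import *
k=3.5;O=(225,150)
L=[(.1,.032,-.025,237,70),(.1,.032,.025,468,64),(0,.032,-.025,162,406),(0,.032,.025,545,396),(0,.025,-.032,112,452),(0,.025,.032,600,436),(.1,.025,-.032,203,102),(.1,.025,.032,510,98),(0,-.032,-.025,212,710),(0,-.032,.025,525,700),(0,-.025,-.032,158,684),(0,-.025,.032,575,672)]
p=posefit([(a,n,y,u/k+O[0],v/k+O[1]) for a,n,y,u,v in L])
x0,_,z0,f=p
print('lowest corner below tcp',x0+.1*np.sin(f)+.032*np.cos(f),'z of it',z0-.1*np.cos(f)+.032*np.sin(f))
```

```text
closed centre tool xyz [-0.0245  0.002   0.0271] phi 74.9 rms px 1.72
rim centre tool [0.072 0.002 0.001]
lowest corner below tcp 0.08035873067322785 z of it 0.03188671832988345
```

move_arm(plan=[[30, [0.015, 0, 0], 0], [30, [0.03, 0, 0], 0], [30, [0.037, 0, 0], 0], [30, [0.042, 0, 0], 0], [30, [0.045, 0, 0], 0], [30, [0.047, 0, 0], 0], [30, [0.047, 0, 0], 0], [80, [0.047, 0, 0], 0], [100, [0.047, 0, 0], 0], [100, [0.047, 0, 0], 0]], squeeze=3)

```text
clock: 58.65
position: [0.4438, 0.324, 0.0742]
eef_rot: [-56.2, 90.0, 47.9]
force: [-0.2, 0.1, -1.2]
width: 0.086
```

move_arm(plan=[[100, [0, 0, 0], 0], [100, [0, 0, 0], 0], [100, [-0.03, 0, 0], 0], [100, [-0.08, 0, 0], 0], [100, [-0.12, 0, 0], 0], [100, [-0.13, 0, 0], 0], [100, [-0.13, 0, 0], 0], [100, [-0.13, 0, 0], 0], [100, [-0.13, 0, 0], 0], [100, [-0.13, 0, 0], 0]])

```text
clock: 59.9
position: [0.4433, 0.3235, 0.2033]
eef_rot: [115.1, 89.9, -140.8]
force: [0.3, -0.3, -0.2]
width: 0.0883
```

```bash
python3 look.py w39
```

```text
59.9 q [-38.9  16.9  -4.5 107.4   1.6  55.8 150. ] [0.4433 0.3235 0.2033] [ 115.14   89.91 -140.75] F [ 0.3 -0.3 -0.2] M [ 0.1   0.15 -0.  ] 0.08831052048101903
yaw of tool y -165.9
```

View pics/w39.png

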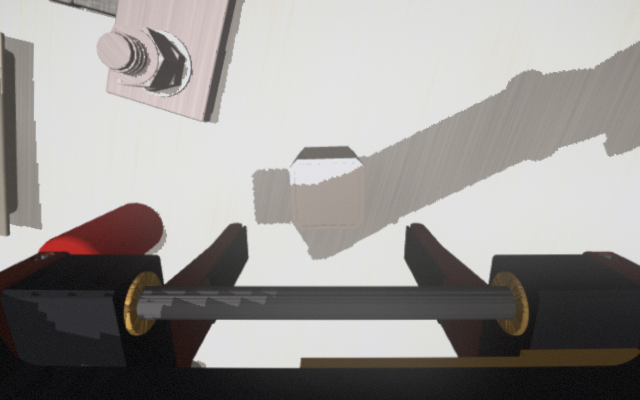

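Run:
```python
from h import *
v=np.load('pics/w39.npy');s=dict(position=v[:3],eef_rot=v[3:])
T=T_tool(s); w=onz('wrist',[(290.5,193),(364,193),(327,157.5),(327,229)],.1,s); print(w.round(4)); print(((w-T[:3,3])@T[:3,:3]).round(4))
```

```text
[[0.4725 0.3286 0.1   ]
 [0.4103 0.3131 0.1   ]
 [0.4492 0.2908 0.1   ]
 [0.4335 0.3534 0.1   ]]
[[ 0.1033 -0.0297 -0.0021]
 [ 0.1033  0.0344 -0.002 ]
 [ 0.1033  0.0021 -0.0331]
 [ 0.1033  0.0021  0.0314]]
```

move_arm(plan=[[100, [0.03, 0.002, -0.001], 0], [100, [0.08, 0.002, -0.001], 0], [100, [0.12, 0.002, -0.001], 0], [100, [0.14, 0.002, -0.001], 0], [100, [0.147, 0.002, -0.001], 0], [100, [0.147, 0.002, -0.001], 0], [30, [0.147, 0.002, -0.001], 0], [30, [0.147, 0.002, -0.001], 0], [30, [0.147, 0.002, -0.001], 0], [30, [0.147, 0.002, -0.001], 0]], squeeze=15)

```text
clock: 61.2
position: [0.4423, 0.3226, 0.0578]
eef_rot: [-65.0, 89.9, 39.1]
force: [-0.9, -0.2, 5.4]
width: 0.064
```

move_arm(plan=[[30, [0, 0, 0], 0], [30, [-0.02, 0, 0], 0], [30, [-0.06, 0, 0], 0], [30, [-0.1, 0, 0], 0], [30, [-0.13, 0, 0], 0], [30, [-0.15, 0, 0], 0], [30, [-0.15, 0, 0], 0], [30, [-0.15, 0, 0], 0], [30, [-0.15, 0, 0], 0], [30, [-0.15, 0, 0], 0]])

```text
clock: 62.45
position: [0.4416, 0.322, 0.2063]
eef_rot: [115.9, 89.9, -140.0]
force: [0.1, -0.6, -0.4]
width: 0.0646
```

```bash
python3 look.py w40; python3 -c "
from h import *
T=T_tool(); d=np.array([.6222,.1705,T[2,3]])-T[:3,3]; print((T[:3,:3].T@d).round(4))"
```

```text
62.45 q [-38.8  16.5  -4.6 107.5   1.6  56.1 150. ] [0.4416 0.322  0.2063] [ 115.87   89.91 -140.03] F [ 0.1 -0.6 -0.4] M [ 0.02  0.04 -0.02] 0.06458130123748487
yaw of tool y -165.89
[-0.     -0.1381 -0.191 ]
```

View pics/w40.png

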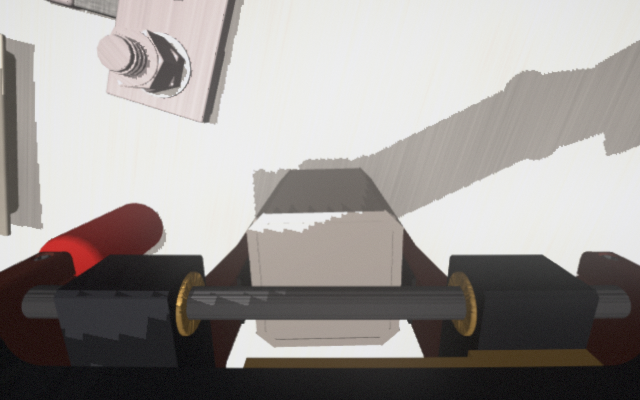

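move_arm(plan=[[30, [0, -0.015, -0.02], 0], [30, [0, -0.04, -0.055], 0], [30, [0, -0.07, -0.097], 0], [30, [0, -0.1, -0.138], 0], [30, [0, -0.125, -0.173], 0], [30, [0, -0.135, -0.187], 0], [30, [0, -0.138, -0.191], 0], [30, [0, -0.138, -0.191], 0], [30, [0, -0.138, -0.191], 0], [30, [0, -0.138, -0.191], 0]])

```text
clock: 63.75
position: [0.6217, 0.1718, 0.2073]
eef_rot: [-18.1, 90.0, 86.1]
force: [-0.2, -0.3, -0.3]
width: 0.0643
```

```bash
python3 look.py w41; python3 -c "
from h import *
im=imaging.camera('scene'); cv2.imwrite('pics/s41.png',cv2.resize(im[110:310,230:430],None,fx=3,fy=3)[:,:,::-1])
v=np.load('pics/w41.npy');s=dict(position=v[:3],eef_rot=v[3:])
print(proj('wrist',[[.6222,.1705,.04],[.6156,.0587,.1]],s))"
```

```text
63.75 q [-13.7  25.7 -10.   93.8   4.9  60.9 169.1] [0.6217 0.1718 0.2073] [-18.06  89.99  86.15] F [-0.2 -0.3 -0.3] M [0.05 0.1  0.04] 0.06430048650340119
yaw of tool y -165.8
[[324.62721421 178.54392407]
 [366.424526    63.21078142]]
```

View pics/w41.png

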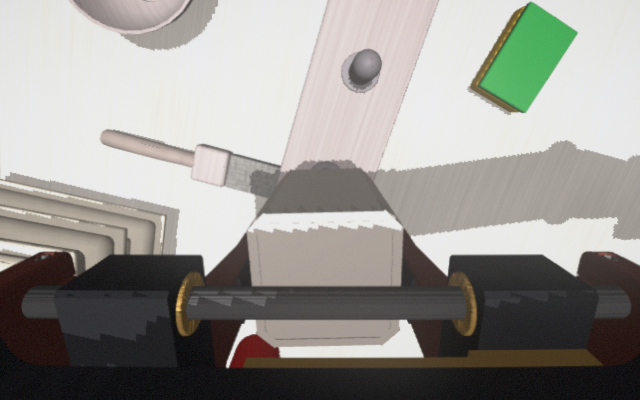

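View pics/s41.png

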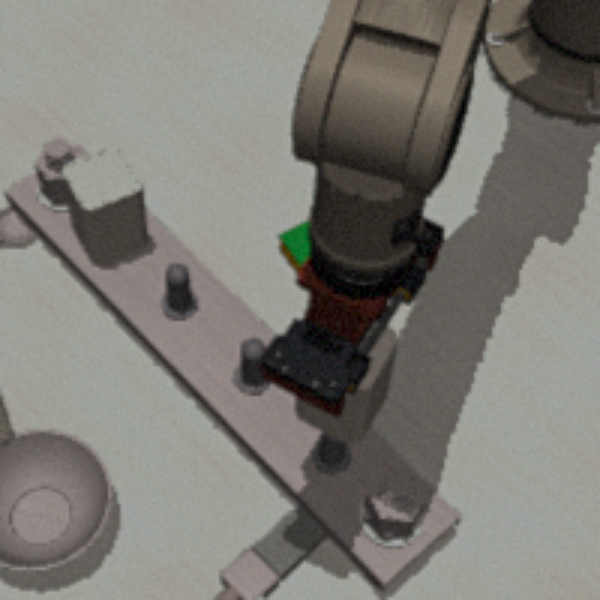

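move_arm(plan=[[30, [0, 0, 0], 8], [30, [0.01, 0, 0], 14], [30, [0.03, 0, 0], 14], [30, [0.06, 0, 0], 14], [30, [0.085, 0, 0], 14], [30, [0.1, 0, 0], 14], [30, [0.107, 0, 0], 14], [30, [0.111, 0, 0], 14], [30, [0.111, 0, 0], 14], [30, [0.111, 0, 0], 14]])

```text
clock: 65.1
position: [0.6227, 0.171, 0.0978]
eef_rot: [-65.0, 89.9, 25.1]
force: [-2.9, -0.2, 5.8]
width: 0.0646
```

```bash
python3 look.py w42
```

```text
65.1 q [-16.   32.3  -6.8  98.9   4.8  49.  155.3] [0.6227 0.171  0.0978] [-65.02  89.93  25.09] F [-2.9 -0.2  5.8] M [-0.01  1.03  0.05] 0.06455524122491822
yaw of tool y -179.89
```

View pics/w42.png

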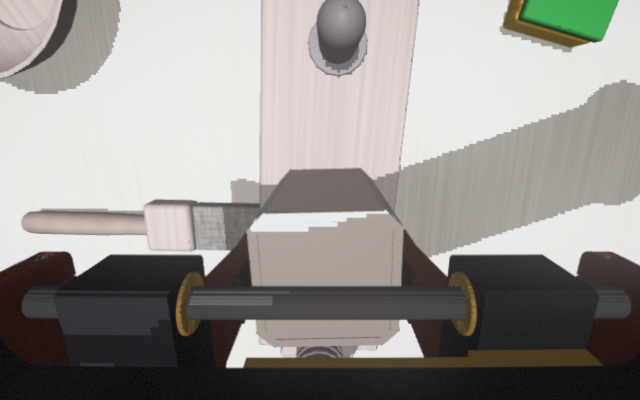

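move_arm(plan=[[80, [0, 0, 0], 0], [100, [0, 0, 0], 0], [100, [0, 0, 0], 0], [100, [0, 0, 0], 0], [100, [-0.03, 0, 0], 0], [100, [-0.08, 0, 0], 0], [100, [-0.13, 0, 0], 0], [100, [-0.15, 0, 0], 0], [100, [-0.15, 0, -0.03], 0], [100, [-0.15, 0, -0.06], 0]])

```text
clock: 66.4
position: [0.6224, 0.1104, 0.2465]
eef_rot: [-74.9, 90.0, 15.3]
force: [-0.1, -1.0, 0.5]
width: 0.0879
```

move_arm(plan=[[100, [0, 0.05, 0], 5], [100, [0, 0.1, 0], 10], [100, [0, 0.15, 0], 10], [100, [0, 0.17, 0], 10], [100, [0, 0.17, 0], 10], [100, [0, 0.17, 0], 10], [100, [0, 0.17, 0], 10], [100, [0, 0.17, 0], 10], [100, [0, 0.17, 0], 10], [100, [0, 0.17, 0], 10]])

```text
clock: 67.65
position: [0.4525, 0.1104, 0.2461]
eef_rot: [105.9, 90.0, -174.0]
force: [0.1, 0.8, 0.3]
width: 0.0881
```

```bash
python3 look.py w43; python3 -c "
from h import *
im=imaging.camera('scene'); cv2.imwrite('pics/s43.png',cv2.resize(im[100:320,200:460],None,fx=3,fy=2.7)[:,:,::-1])
im=imaging.camera('top'); cv2.imwrite('pics/t43.png',cv2.resize(im[130:270,150:480],None,fx=2.4,fy=2.4)[:,:,::-1])"
```

```text
67.65 q [-14.7   6.4  -7.2 114.7   0.9  59.  147.7] [0.4525 0.1104 0.2461] [ 105.86   89.99 -174.05] F [0.1 0.8 0.3] M [ 0.07  0.06 -0.05] 0.08812978099905366
yaw of tool y 170.1
```

View pics/s43.png

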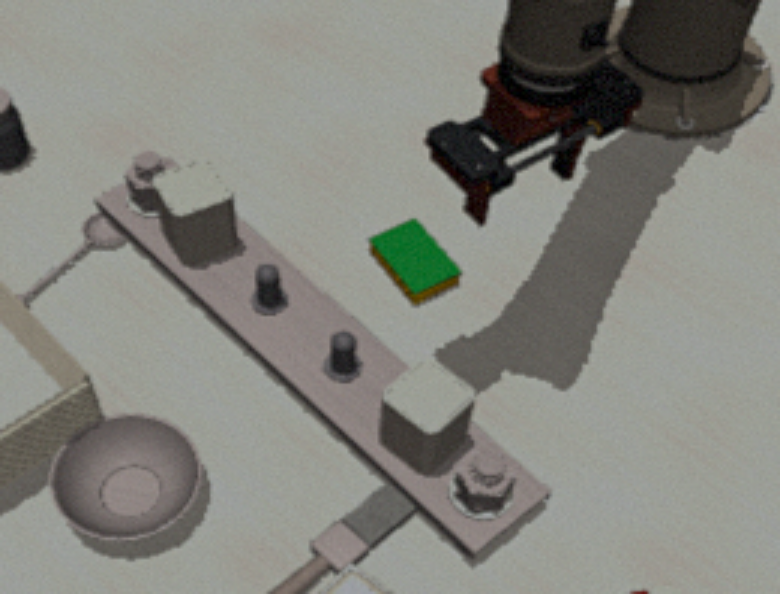

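View pics/t43.png

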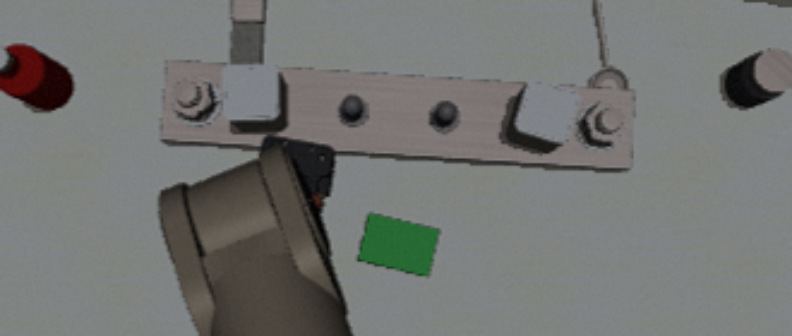

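View pics/w43.png

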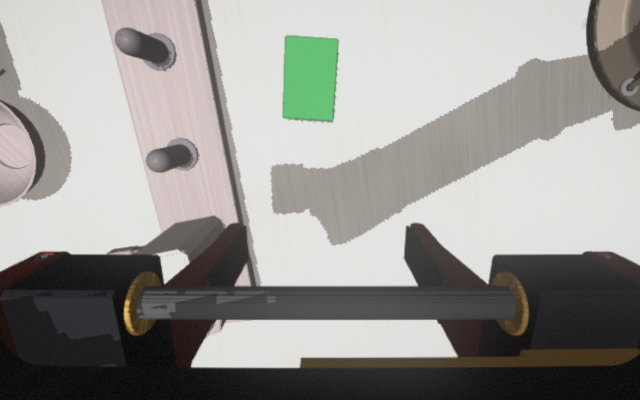

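Run:
```python
from h import *
t=imaging.camera('top').copy(); sc=imaging.camera('scene').copy()
for c,yaw in (((.6222,.1705),-180),((.6023,-.165),-16.9)):
    a=np.radians(yaw); 
    oct_=[(.032,.025),(.025,.032),(-.025,.032),(-.032,.025),(-.032,-.025),(-.025,-.032),(.025,-.032),(.032,-.025)]
    P=[[c[0]+x*np.cos(a)-y*np.sin(a),c[1]+x*np.sin(a)+y*np.cos(a),.14] for x,y in oct_]
    for n,im in (('top',t),('scene',sc)):
        cv2.polylines(im,[np.round(proj(n,P)*8).astype(int)],True,(255,0,0),1,cv2.LINE_AA,3)
A=cv2.resize(t[150:215,200:430],None,fx=3.4,fy=3.4,interpolation=cv2.INTER_CUBIC); B=cv2.resize(sc[140:290,225:395],None,fx=2.3,fy=2.3,interpolation=cv2.INTER_CUBIC)
cv2.imwrite('pics/f1.png',A[:,:,::-1]); cv2.imwrite('pics/f2.png',B[:,:,::-1])
```

```text
(no output)
```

View pics/f1.png

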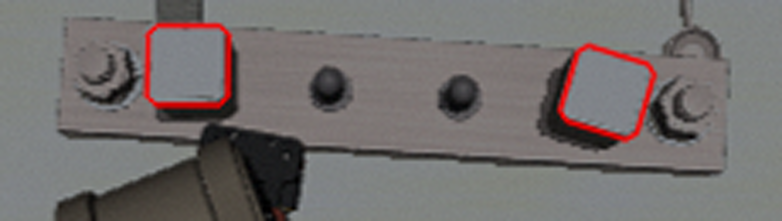

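View pics/f2.png

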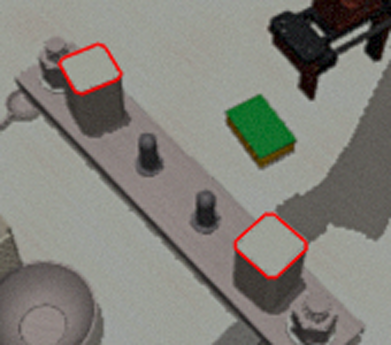

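Both tumblers match the outlines projected from the planned poses in the top and scene views: rim on the rail, centred within a few millimetres of their pegs. The robot is touching nothing and no other tumblers are visible, so I'm handing in.

```bash
python3 -c "
from bench import env,read_state
print(read_state()['clock']); print(env.close_job())"
```

```text
67.9
the job is handed in; nothing more can be done
None
```

I ran both upper nuts down and tightened them, then put the two tumblers that were there upside down over pegs 1 and 4. I handed the job in at 67.9 s; it gives no verdict.

**Right nut:** I turned it about 330°. It met the thin nut at about 0.57 N m and then went 6° further without slipping. I estimate its squeeze at about 0.2 rad.

**Left nut:** I turned it about 244°. At the end the jaws slipped about 16° round the nut, with about 1.5 N m on the wrist. That should mean it is fully tight, but it is more than the 0.8 N m that can turn the thin nut. Before and after pictures show the left thin nut moved by no more than about 2–3°. I did not grip the left nut again to check it, and I did not re-measure the right thin nut after tightening.

**Tumblers:** In the last top and scene pictures, both line up to within a few millimetres of an upright tumbler centred on its peg. I judged the rims to be on the rail from the gripper height and contact force at release.

**Other things:** The sponge, salt and sauce look unmoved in the pictures; I did not measure their positions. At hand-in the gripper was open, about 0.25 m above the bench and clear of everything.

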